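Lay out a drive kit in its tray

TASK

Put together the kit in the low grey tray: from the parts scattered to the left of the tray, lay the motor, the ball bearing, the short square bar and the upright round coupling each in the black nest made to its shape (motor in the wide rectangle and bar in the narrow rectangle, both lengthways, bearing in the round nest, coupling standing in the square one). Set each part down gently inside its nest's rim, without dropping it, and let go of it. Leave the plain ring and the long square bar lying where they are: they belong to another job.

Things in the scene. Friction and masses are not known exactly. Their poses are not given: they have to be found in the camera images.
- motor_mid (a point): centre of the loose motor to be packed: a small silver-grey flat-sided motor lying on the bench, 58 mm long (x axis), 33 mm wide (y), 30 mm high; the point is 15 mm above its underside. Grasp it across its 33 mm width. It lies among the scattered parts to the left of the tray, nearer to the robot than the white test jig. (Similar motors clamped in the test jig, on the far right of the bench and in the bins behind are fixed and not part of the job.)
- bearing_mid (a point): centre of the ball bearing: outside diameter 42 mm, 12 mm high, lying flat, with a dark shield between its bright inner and outer rings; the point is 6 mm above its underside, z is its axis. Grasp it across the outside, with the fingertips 4 mm or more above its underside so that they clear the nest's rim
- bar_short_mid (a point): centre of the short square aluminium bar: 60 mm long (x axis), 16 x 16 mm in section, lying; the point is 8 mm above its underside. Grasp it across its width (y)
- coupling_mid (a point): centre of the steel shaft coupling: a plain upright cylinder, diameter 30 mm, 35 mm high, with a groove round its middle; the point is 17.5 mm above its underside, z is its axis
- ring_mid (a point): centre of the plain light-grey ring, NOT part of the kit: outside diameter 54 mm, 16 mm high, one solid ring with an open hole (larger than the bearing and without its shield); the point is 8 mm above its underside. It stays where it lies
- bar_long_mid (a point): centre of the long square aluminium bar, NOT part of the kit: 95 mm long (x axis), 16 x 16 mm in section; the point is 8 mm above its underside. It stays where it lies
- nest_motor_floor (a point): wide rectangular nest, for the motor: a black plastic nest lying fixed in the low grey kit tray: a floor inside a rim 3 mm wide that stands 2.5 mm above that floor, 74 mm (x axis) by 49 mm (y) inside. The point is the centre of its floor, about 5 mm above the bench; z is up. The motor lies along x. The tray (214 mm square, rim 14 mm high) holds the four nests two by two, about 95 mm apart, in any arrangement
- nest_bar_floor (a point): narrow rectangular nest, for the short bar: a black plastic nest lying fixed in the low grey kit tray: a floor inside a rim 3 mm wide that stands 2.5 mm above that floor, 76 mm (x axis) by 32 mm (y) inside. The point is the centre of its floor, about 5 mm above the bench; z is up. The bar lies along x
- nest_bearing_floor (a point): round nest, for the bearing: a black plastic nest lying fixed in the low grey kit tray: a floor inside a rim 3 mm wide that stands 2.5 mm above that floor, 62 mm inside diameter. The point is the centre of its floor, about 5 mm above the bench; z is up
- nest_coupling_floor (a point): square nest, for the coupling: a black plastic nest lying fixed in the low grey kit tray: a floor inside a rim 3 mm wide that stands 2.5 mm above that floor, 50 mm by 50 mm inside. The point is the centre of its floor, about 5 mm above the bench; z is up
Things that resemble listed ones, but are neither listed nor needed, are in the scene too. What is shaped like the part that bears motor_mid but blue or yellow is not meant.

How it is judged (in metres and radians):
At the end, for the whole second after the job is handed in: Motor, bearing, short bar and coupling rest released in their own nests: centre within 12 mm of the nest's, at most 4 mm high; motor and bar along it within 0.4 rad; bearing and coupling tilted under 0.12 rad; ring and long bar within 20 mm of their start (horizontal distance between motor_mid and nest_motor_floor below 0.012 m and z of motor_mid in the frame of nest_motor_floor below 0.019 m and linear speed of each of motor, bar_short, bearing, coupling below 0.02 m/s and angle between the x axis of motor_mid and the x axis of nest_motor_floor, either way round below 0.4 rad and horizontal distance between bar_short_mid and nest_bar_floor below 0.012 m and z of bar_short_mid in the frame of nest_bar_floor below 0.012 m and angle between the x axis of bar_short_mid and the x axis of nest_bar_floor, either way round below 0.4 rad and horizontal distance between bearing_mid and nest_bearing_floor below 0.012 m and z of bearing_mid in the frame of nest_bearing_floor below 0.01 m and angle between each of bearing_mid, coupling_mid's own z axis and vertical below 0.12 rad and horizontal distance between coupling_mid and nest_coupling_floor below 0.012 m and z of coupling_mid in the frame of nest_coupling_floor below 0.0215 m and distance of each of ring_mid, bar_long_mid from where it was at the start of the episode below 0.02 m); the robot touches nothing.
It fails at once if the plain ring is shifted by more than 20 mm (not (distance of ring_mid from where it was at the start of the episode below 0.02 m)).
It fails at once if the long bar is shifted by more than 20 mm (not (distance of bar_long_mid from where it was at the start of the episode below 0.02 m)).
It fails at once if a part is dropped or thrown into its nest (faster than 0.6 m/s there) ((distance between motor_mid and nest_motor_floor below 0.035 m and linear speed of motor above 0.6 m/s) or (distance between bar_short_mid and nest_bar_floor below 0.035 m and linear speed of bar_short above 0.6 m/s) or (distance between bearing_mid and nest_bearing_floor below 0.035 m and linear speed of bearing above 0.6 m/s) or (distance between coupling_mid and nest_coupling_floor below 0.035 m and linear speed of coupling above 0.6 m/s)).
It also fails if it takes over 104 s, if anything falls off the work surface, if the arm or the gripper's body presses on something with over 40 N, if the wrist force passes 120 N, or if a joint passes its speed limit or range.

ROBOT

A 6-joint arm with a two-finger parallel gripper is mounted at the origin on a cart in front of the work surface, level with it; the furniture and walls round the work are solid. World frame = base frame: x ahead of the robot, y to its left, z up, the work surface at z = 0. Lengths are in mm, angles in rad, forces in N, time in s.
With the tool pointing down it reaches from about 350 to 850 mm from the base axis. Payload 8.1 kg.
Tool frame: the origin (TCP) lies midway between the tips of the shut fingers; the grasp point (between the pads) lies 19 mm behind it; y points along the fingers, z is the direction in which the jaws open and shut, and the axes are right-handed (so a half turn about y gives the same grasp; the last joint's range is limited). The gripper opens to 93 mm and grips with 3 to 60 N. Pads are 15 mm wide; open, the fingers measure 128 mm over their backs; the gripper's body (75 mm by 188 mm) begins 65 mm behind the grasp point.
Start: joints at [-1.413, 0.13, 1.488, -0, 1.523, -0.085], TCP at [144.273, -582.4, 179.435] pointing down, gripper open.
Joint ranges: [-2.96, 2.96], [-0.89, 2.26], [0.02, 2.5], [-1.34, 4.48], [0, 2.73], [-2.66, 2.66]. Speed limits (rad/s): [2.39, 2.39, 2.79, 3.14, 3.14, 3.14].

INTERFACE

Orientations are given as a 3x3 rotation matrix whose columns are the frame's x, y, z axes.
In Python, from rig import env gives the robot as it stands.
- The arm moves only by the shell command python3 -m creep 'ROWS' [OPENING]. ROWS is JSON, one flat list of numbers, 4 for each row, row after row: the shift along the tool's x, y, z in m, then the turn about the tool's y in degrees. A call has 1 to 20 rows; each row shifts and turns the pose as measured when the row begins, along the tool's axes as they then stand; what a row does not reach is not made up. A row lasts 1/10 s, in which the tool goes at most 50 mm and 8.59 degrees, less where a joint would pass 70% of its speed; a pose out of reach is approached as far as the arm can. A call with a gripper value outside its range is refused whole. OPENING is the finger opening in m, from 0 to 0.093, set as the call begins (- or left out, the last holds). The fingers move at their own pace and stop on an object; the grip force is fixed at half the most. Time passes only in rows, so rows that do not move let the fingers close. It gives the time, the measured TCP pose, the force and the opening at its end, in the units of the state.
- env.state(): the state, without advancing time (a new reading comes with each control period).
- env.grab_frame(name): name is "scene" or "top"; returns a dict with "color" (420x560x3 uint8, blue, green, red), "depth" (420x560 float32, mm along the optical axis (not along the pixel's ray), 0 where there is no reading), "fx", "fy", "cx", "cy" (pixels), "k1" (the pictures are not rectified: a ray, as slopes to the right and down, at radius r is drawn at 1 + k1 r^2 times it, then the intrinsics apply), "rvec" (rotation vector, rad) and "tvec" (3), from world to camera coordinates, as OpenCV has them. Camera axes: x right, y down, z forward; pixel columns grow to the right and rows downward; lengths in mm; the calibration is good to about 2 mm. A picture is of the moment at which its call begins.
- env.finish_job(): hands the job in, once; it reports no verdict.
The state is a dict: "time": time; "joints": joint angles; "qd": joint speeds; "effort": joint torques, N m; "tool_pos": TCP position; "tool_rot": TCP orientation; "ft_force": force on the tool from outside, world axes, zero at the start; "moment": the same for the moment, N m; "opening": finger opening in mm.
Only numpy, scipy, OpenCV 4.12 (cv2) and the standard library are available. Lean on these libraries where they do the work, as an engineer would, in place of code of your own. Each camera call takes 0.05 s, during which the arm holds its last target.

## Working session

There is one attempt and no reset: what is moved stays moved. The work goes in short steps, Python scripts to look and compute and a shell command to move; the robot and the scene stay as the last step left them, time stands still between calls to the robot, and variables do not carry over. Pictures are saved under pics/ and viewed, and the job is handed in when it is done.

```bash
ls; mkdir -p pics; cat > h.py <<'E'
import numpy as np,cv2
from rig import env
def grab(n,save=None):
    f=env.grab_frame(n)
    if save: cv2.imwrite('pics/'+save,f['color'])
    return f
def ray(f,u,v):
    R,_=cv2.Rodrigues(np.array(f['rvec'],float)); t=np.array(f['tvec'],float).reshape(3)
    xd=(u-f['cx'])/f['fx'];yd=(v-f['cy'])/f['fy'];rd=np.hypot(xd,yd);r=rd
    for _ in range(30): r=rd/(1+f['k1']*r*r)
    s=r/rd if rd>0 else 1
    d=np.array([xd*s,yd*s,1]); return -R.T@t, R.T@d
def onplane(f,u,v,z):
    c,d=ray(f,u,v); return c+d*(z-c[2])/d[2]
def dep(f,u,v):
    c,d=ray(f,u,v); return c+d*f['depth'][int(round(v)),int(round(u))]
def proj(f,p):
    R,_=cv2.Rodrigues(np.array(f['rvec'],float)); q=R@np.array(p,float)+np.array(f['tvec'],float).reshape(3)
    x,y=q[0]/q[2],q[1]/q[2];s=1+f['k1']*(x*x+y*y); return f['cx']+f['fx']*x*s,f['cy']+f['fy']*y*s
E
python3 - <<'E'
from h import *
for n in('scene','top'):
    f=grab(n,n+'0.png'); c,d=ray(f,f['cx'],f['cy']); print(n,c,d,f['k1'],f['fx'])
s=env.state(); print({k:np.round(v,3).tolist() for k,v in s.items()})
E
```

```text
pics
scene [163.60209293 553.5385719  633.10520427] [ 0.38928851 -0.60961751 -0.69052223] -0.019498702048226405 400.6859377992683
top [443.93569247  14.81349313 969.21639777] [ 0.06303395  0.00256171 -0.9980081 ] -0.11104026010300963 422.64413308205917
{'time': 0.1, 'joints': [-1.413, 0.131, 1.489, -0.0, 1.523, -0.085], 'qd': [0.002, -0.001, -0.002, 0.001, 0.0, -0.0], 'effort': [0.001, -56.134, -49.309, 0.077, 0.029, -0.0], 'tool_pos': [144.175, -581.818, 178.485], 'tool_rot': [[-0.971, -0.0, 0.24], [-0.24, 0.002, -0.971], [-0.0, -1.0, -0.002]], 'ft_force': [-0.557, 0.533, -0.032], 'moment': [0.036, -0.043, -0.013], 'opening': 92.549}
```

View pics/scene0.png

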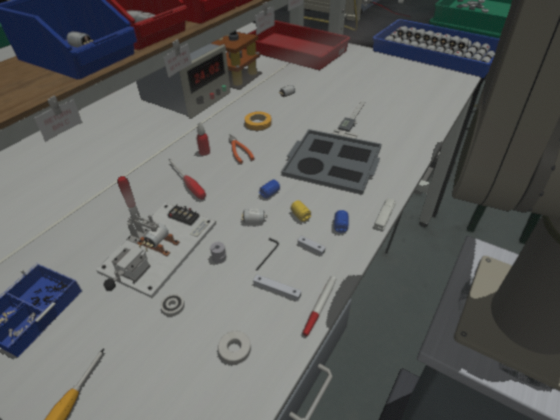

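View pics/top0.png

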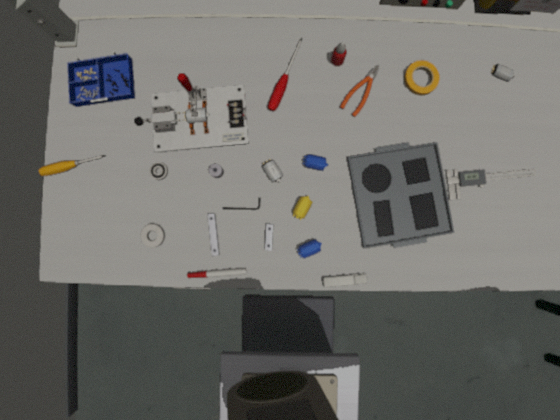

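The top view shows the bearing at (159,171), coupling (215,171), motor (272,170), short bar (268,236), long bar (213,234) and ring (152,236). The nests are round (376,178), square (416,171), narrow (383,218) and wide (424,210).

```bash
python3 - <<'E'
from h import *
f=grab('top'); im=f['color']
np.savez('top0.npz',**{k:np.array(v) for k,v in f.items()})
cv2.imwrite('pics/c1.png',cv2.resize(im[140:270,130:330],None,fx=4,fy=4,interpolation=cv2.INTER_CUBIC))
cv2.imwrite('pics/c2.png',cv2.resize(im[130:260,335:465],None,fx=4,fy=4,interpolation=cv2.INTER_CUBIC))
for n,(u,v) in dict(bearing=(159,171),coup=(215,170),motor=(272,170),bar=(268,236),long=(213,234),ring=(152,228),bench=(240,185),tray=(398,195),nm=(424,210)).items(): print(n,dep(f,u,v).round(1),im[v,u])
g=cv2.cvtColor(im,cv2.COLOR_BGR2GRAY).astype(int)
print(g[155:190:1,255:292:2])
E
```

```text
bearing [565.5 311.4   0.9] [138 143 145]
coup [565.  173.3  38.9] [66 63 64]
motor [568.1  46.6  33. ] [152 159 159]
bar [420.8  53.   16.7] [168 166 166]
long [422.6 177.2  17. ] [168 166 167]
ring [432.8 317.8  16.4] [146 150 156]
bench [ 5.363e+02  1.209e+02 -4.000e-01] [139 145 147]
tray [ 520.1 -244.4    3.2] [100 100  97]
nm [ 486.5 -305.2    4.7] [43 45 41]
[[144 145 147 144 148 147 146 144 146 146 143 142 148 146 146 147 147 145
  147]
 [145 146 144 142 143 145 145 145 145 144 145 145 147 146 145 147 145 146
  145]
 [144 144 146 147 147 146 147 148 148 147 148 148 146 148 145 147 145 148
  146]
 [146 145 143 147 144 143 145 146 141 143 146 146 147 145 146 147 144 146
  146]
 [145 145 148 147 147 145 143 132 122 136 144 146 146 146 145 145 147 143
  146]
 [144 147 148 146 145 140 132  89  95 115 140 148 146 146 144 145 145 148
  146]
 [147 150 146 143 136 110 108  90 125 119 137 148 146 144 146 147 147 147
  146]
 [146 145 148 136 129  78 106 138 143 127 121 145 147 146 144 145 146 145
  147]
 [145 149 145 125 117  77 140 154 145 135 117 144 150 149 146 144 147 150
  145]
 [1
[... 1403 characters left out ...]
 143 108 110  90 134 141 148 146 144 144 145
  145]
 [145 145 144 145 146 145 144 146 126 124 129 130 126 144 147 146 145 146
  146]
 [144 144 144 145 145 147 146 147 144 141 143 142 144 145 146 147 146 146
  143]
 [147 146 146 145 146 144 143 146 146 143 147 145 149 146 146 145 144 144
  147]
 [147 147 144 147 147 146 145 147 147 143 145 146 149 145 147 147 145 146
  145]
 [146 145 147 146 147 143 146 148 146 148 145 147 145 148 141 146 145 146
  147]
 [146 145 144 146 145 146 147 145 145 144 147 147 146 147 147 147 146 143
  148]
 [147 146 146 146 147 149 147 145 147 144 144 148 145 146 146 148 149 144
  143]
 [145 148 146 147 144 147 143 142 147 144 145 145 145 147 144 144 144 145
  145]]
```

View pics/c1.png

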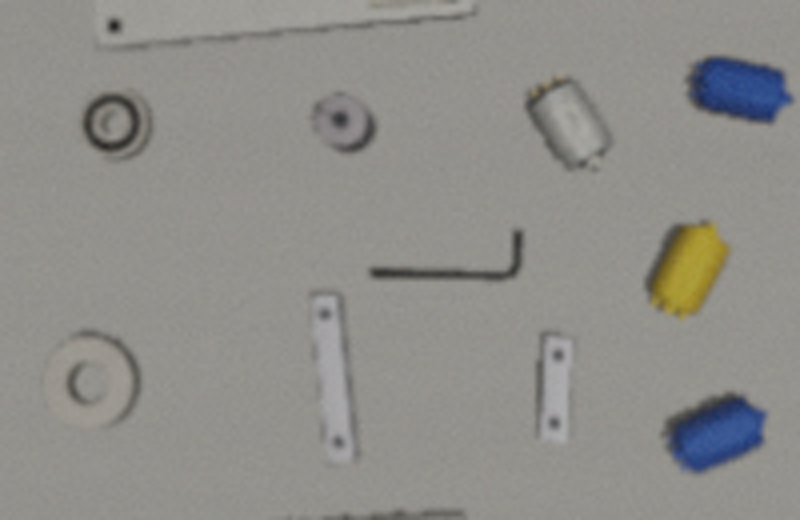

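View pics/c2.png

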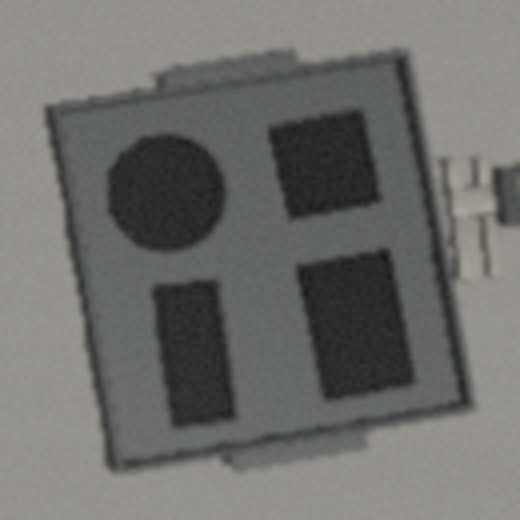

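```bash
python3 - <<'E'
from h import *
f=dict(np.load('top0.npz')); f={k:(v if v.ndim else v.item()) for k,v in f.items()}
im=f['color']; g=cv2.cvtColor(im,cv2.COLOR_BGR2GRAY)
R=np.zeros(g.shape+(3,))
for v in range(130,262):
    for u in range(130,465): R[v,u]=dep(f,u,v)
Z=R[...,2]
# nests by dark
m=((g<62)).astype(np.uint8); m[:,:340]=0;m[:,450:]=0;m[:140]=0;m[252:]=0
m=cv2.morphologyEx(m,cv2.MORPH_OPEN,np.ones((5,5)))
n,l,st,ce=cv2.connectedComponentsWithStats(m)
for i in range(1,n):
    if st[i,4]<150: continue
    c=cv2.findContours((l==i).astype(np.uint8),0,cv2.CHAIN_APPROX_NONE)[0][0][:,0].astype(float)
    P=np.array([onplane(f,*p,6.0)[:2] for p in c],np.float32)
    r=cv2.minAreaRect(P); print('nest',ce[i].round(1),'rect',np.round(r[0],1),np.round(r[1],1),round(r[2],1),'cen',onplane(f,*ce[i],6.0).round(1))
# parts by height
box=dict(bearing=(140,180,155,188,12),coup=(200,232,155,186,35),motor=(255,292,152,188,30),bar=(258,282,218,256,16),long=(200,226,208,262,16),ring=(135,172,218,254,16))
for k,(a,b,c_,d,h) in box.items():
    mm=np.zeros_like(m); mm[c_:d,a:b]=(Z[c_:d,a:b]>0.55*h)
    mm=cv2.morphologyEx(mm,cv2.MORPH_OPEN,np.ones((3,3)))
    n,l,st,ce=cv2.connectedComponentsWithStats(mm); 
    if n<2: print(k,'none');continue
    i=1+st[1:,4].argmax()
    c=cv2.findContours((l==i).astype(np.uint8),0,cv2.CHAIN_APPROX_NONE)[0][0][:,0].astype(float)
    P=np.array([onplane(f,*p,h)[:2] for p in c],np.float32)
    r=cv2.minAreaRect(P); print(k,ce[i].round(1),'rect',np.round(r[0],1),np.round(r[1],1),round(r[2],1),'cen',onplane(f,*ce[i],h).round(1),'zmed',np.median(Z[l==i]).round(1))
E
```

```text
nest [415.8 170.7] rect [ 576.7 -285.6] [55.2 56.9] 12.6 cen [ 577.3 -285.6    6. ]
nest [376.1 177.7] rect [ 559.4 -192.3] [62.6 65.4] 1.2 cen [ 558.9 -192.3    6. ]
nest [423.5 210.6] rect [ 484.9 -303.7] [78.7 55.4] 11.8 cen [ 485.1 -303.6    6. ]
nest [383.  217.6] rect [ 467. -209.] [80.7 37.8] 8.6 cen [ 467.2 -209.     6. ]
bearing [157.8 170.4] rect [565.3 311.6] [39.5 40.3] 0.9 cen [565.6 310.8  12. ] zmed 11.7
coup [214.8 170. ] rect [565.5 175. ] [27.  29.4] 1.0 cen [565.6 174.3  35. ] zmed 35.4
motor [272.  170.3] rect [567.9  46.8] [48.7 32. ] 33.1 cen [567.7  46.7  30. ] zmed 28.2
bar [268.6 237. ] rect [418.6  51.8] [58.4 15.8] 1.2 cen [418.5  51.7  16. ] zmed 16.4
long [212.5 234.3] rect [421.7 178.4] [94.4 17.5] 7.6 cen [421.9 178.5  16. ] zmed 16.2
ring [151.4 235.4] rect [416.9 318.7] [50.  53.7] 1.6 cen [416.  318.9  16. ] zmed 16.4
```

```bash
cat > plan.py <<'E'
import sys
from h import *
x,y,z,psi=map(float,sys.argv[1:5])
s=env.state();R=np.array(s['tool_rot']);p=np.array(s['tool_pos'])
cur=np.degrees(np.arctan2(R[1,2],R[0,2]));turn=-(psi-cur)
a=np.radians(turn);Ry=np.array([[np.cos(a),0,np.sin(a)],[0,1,0],[-np.sin(a),0,np.cos(a)]])
d=np.array([x,y,z])-p
print('t',s['time'],'pos',p.round(1),'psi',round(cur,2),'open',round(s['opening'],1),'F',np.round(s['ft_force'],1),'q',np.round(s['joints'],2),'tilt',np.round(R[:,1],3))
print('turn',round(turn,2),'shift after turn',((R@Ry).T@d).round(1),'before turn',(R.T@d).round(1),'world',d.round(1))
E
python3 plan.py 567.9 46.8 150 -57
```

```text
t 0.15 pos [ 144.2 -581.9  178.6] psi -76.09 open 93.0 F [ 1.   0.4 -0.6] q [-1.41  0.13  1.49  0.    1.52 -0.09] tilt [-0.     0.001 -1.   ]
turn -19.09 shift after turn [-697.7   29.4 -296.5] before turn [-562.4   29.4 -508.4] world [423.7 628.7 -28.6]
```

```bash
python3 -m creep '[0,0,0,-6.4, 0,0,0,-6.4, 0,0,0,-6.3, -0.041,0,-0.0174,0, -0.041,0,-0.0174,0, -0.041,0,-0.0174,0, -0.041,0,-0.0174,0, -0.041,0,-0.0174,0, -0.041,0,-0.0174,0, -0.041,0,-0.0174,0, -0.041,0,-0.0174,0, -0.041,0,-0.0174,0, -0.041,0,-0.0174,0, -0.041,0,-0.0174,0, -0.041,0,-0.0174,0, -0.041,0,-0.0174,0, -0.041,0,-0.0174,0]' 0.06; python3 plan.py 567.9 46.8 150 -57
```

```text
time: 1.85
tool_pos: [493.2, -41.4, 175.4]
tool_rot: [[-0.836, -0.001, 0.549], [-0.549, 0.008, -0.836], [-0.003, -1.0, -0.007]]
ft_force: [0.2, -0.7, -0.0]
opening: 60.3
t 1.85 pos [493.2 -41.4 175.4] psi -56.72 open 60.3 F [ 0.2 -0.7 -0. ] q [-0.19 -0.15  1.78  0.01  1.52  0.8 ] tilt [-0.001  0.008 -1.   ]
turn 0.28 shift after turn [-110.7   26.   -33.1] before turn [-110.8   26.   -32.5] world [ 74.7  88.2 -25.4]
```

```bash
python3 -m creep '[-0.037,0.02,-0.011,0, -0.037,0.02,-0.011,0, -0.037,0.02,-0.011,0, 0,0.02,0,0, 0,0.02,0,0,0,0,0,0]'; python3 plan.py 567.9 46.8 8 -57
```

```text
time: 2.45
tool_pos: [572.1, 59.3, 71.4]
tool_rot: [[-0.831, -0.001, 0.556], [-0.556, 0.008, -0.831], [-0.004, -1.0, -0.008]]
ft_force: [-0.9, -0.5, -0.0]
opening: 60.0
t 2.45 pos [572.1  59.3  71.4] psi -56.23 open 60.0 F [-0.9 -0.5 -0. ] q [0.01 0.14 1.68 0.01 1.32 0.99] tilt [-0.001  0.008 -1.   ]
turn 0.77 shift after turn [10.6 63.3  8.7] before turn [10.7 63.3  8.5] world [ -4.2 -12.5 -63.4]
```

```bash
python3 - <<'E'
from h import *
f=grab('scene','s1.png'); g=grab('top')
im=f['color']; u,v=proj(f,[567.9,46.8,15]); u,v=int(u),int(v)
a=cv2.resize(im[v-60:v+60,u-80:u+80],(640,480),interpolation=cv2.INTER_CUBIC); cv2.imwrite('pics/s1c.png',a)
E
```

```text
(no output)
```

View pics/s1c.png

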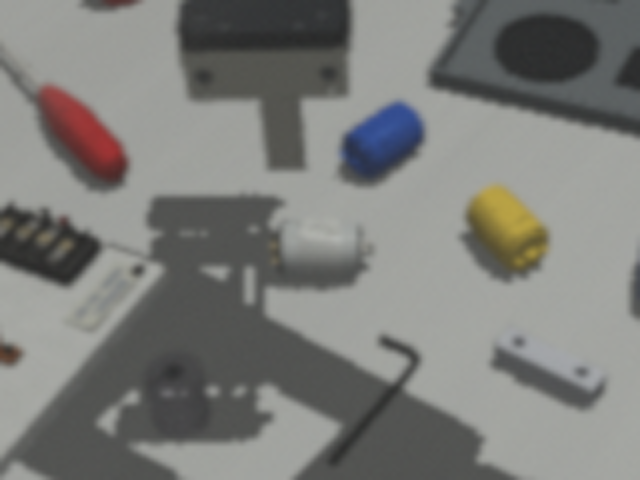

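The scene crop shows the silver motor clear at crop (320,250), with the gripper above and behind it. Centring over it now and descending.

```bash
python3 -m creep '[0.0106,0.015,0.0087,0.8, 0,0.015,0,0, 0,0,0,0, 0,0,0,0]'; python3 plan.py 567.9 46.8 8 -57
```

```text
time: 2.95
tool_pos: [572.3, 42.9, 46.4]
tool_rot: [[-0.841, 0.01, 0.54], [-0.54, 0.008, -0.841], [-0.012, -1.0, -0.001]]
ft_force: [0.3, -0.0, 0.7]
opening: 59.6
t 2.95 pos [572.3  42.9  46.4] psi -57.29 open 59.6 F [ 0.3 -0.   0.7] q [-0.02  0.15  1.71  0.01  1.27  0.98] tilt [ 0.01   0.008 -1.   ]
turn -0.29 shift after turn [ 2.  38.4 -5.6] before turn [ 2.1 38.4 -5.6] world [ -4.4   3.9 -38.4]
```

```bash
python3 -m creep '[0.002,0.012,-0.0056,0, 0,0.01,0,0, 0,0,0,0]'; python3 plan.py 567.9 46.8 8 -57
```

```text
time: 3.25
tool_pos: [568.0, 46.9, 23.5]
tool_rot: [[-0.842, 0.011, 0.54], [-0.54, 0.008, -0.842], [-0.014, -1.0, -0.001]]
ft_force: [-0.1, -0.5, -0.4]
opening: 59.9
t 3.25 pos [568.   46.9  23.5] psi -57.32 open 59.9 F [-0.1 -0.5 -0.4] q [-0.01  0.17  1.74  0.01  1.22  0.98] tilt [ 0.011  0.008 -1.   ]
turn -0.32 shift after turn [ 0.3 15.5  0.1] before turn [ 0.3 15.5  0.1] world [ -0.1  -0.1 -15.5]
```

```bash
python3 -m creep '[0,0.008,0,0, 0,0.0065,0,0, 0,0,0,0]'; python3 -m creep '[0,0,0,0,0,0,0,0,0,0,0,0,0,0,0,0,0,0,0,0]' 0.02; python3 plan.py 567.9 46.8 100 -80
```

```text
time: 3.55
tool_pos: [568.0, 47.4, 7.4]
tool_rot: [[-0.841, 0.011, 0.541], [-0.54, 0.008, -0.841], [-0.013, -1.0, -0.001]]
ft_force: [-0.6, 0.3, 0.8]
opening: 60.1
time: 4.05
tool_pos: [568.8, 47.4, 8.2]
tool_rot: [[-0.841, 0.012, 0.541], [-0.541, 0.008, -0.841], [-0.015, -1.0, -0.0]]
ft_force: [1.0, -0.7, -0.7]
opening: 24.3
t 4.05 pos [568.8  47.4   8.2] psi -57.28 open 24.3 F [ 1.  -0.7 -0.7] q [-0.01  0.19  1.75  0.01  1.19  0.98] tilt [ 0.012  0.008 -1.   ]
turn 22.72 shift after turn [ -0.2 -91.8  -0.1] before turn [ -0.2 -91.8  -0. ] world [-0.9 -0.6 91.8]
```

```bash
python3 -m creep '[0,0,0,0,0,0,0,0]'; python3 - <<'E'
from h import *
f=grab('scene','s2.png')
im=f['color']; u,v=proj(f,[567.9,46.8,15]); u,v=int(u),int(v)
a=cv2.resize(im[v-60:v+60,u-80:u+80],(640,480),interpolation=cv2.INTER_CUBIC); cv2.imwrite('pics/s2c.png',a)
E
```

```text
time: 4.25
tool_pos: [569.1, 47.4, 8.6]
tool_rot: [[-0.841, 0.013, 0.541], [-0.541, 0.008, -0.841], [-0.015, -1.0, 0.0]]
ft_force: [-0.2, 0.0, 0.5]
opening: 20.0
```

View pics/s2c.png

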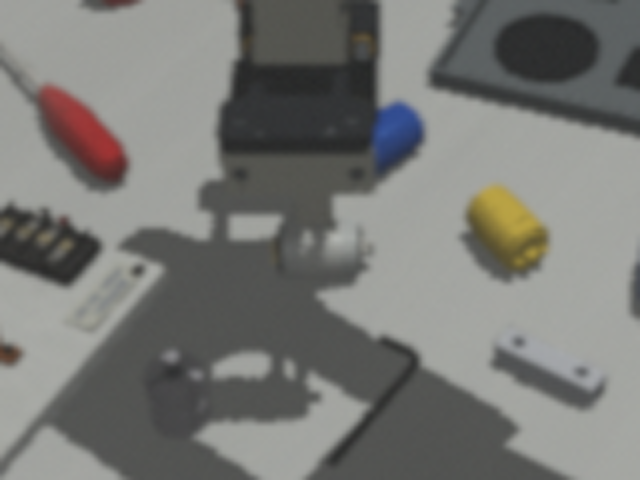

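View pics/s2.png

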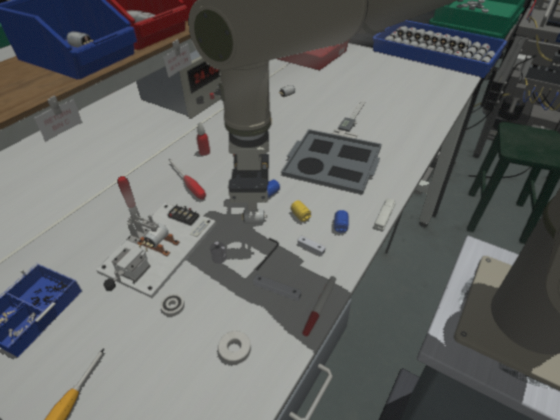

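```bash
python3 - <<'E'
from h import *
f=grab('top','t2.png')
im=f['color']; a=cv2.resize(im[110:260,190:390],(800,600),interpolation=cv2.INTER_CUBIC); cv2.imwrite('pics/t2c.png',a)
s=grab('scene'); print(proj(s,env.state()['tool_pos']),proj(s,[567.9,46.8,15]),proj(f,env.state()['tool_pos']),proj(f,[567.9,46.8,15]))
# cross-check the two cameras on parts
for n,p in dict(bearing=(565.3,311.6,12),coup=(565.5,175,35),bar=(418.6,51.8,16),ring=(416.9,318.7,16),nb=(559.4,-192.3,5)).items(): print(n,np.round(proj(s,p),1))
E
```

```text
(np.float64(254.02752978670264), np.float64(216.68785280733022)) (np.float64(254.4024759375084), np.float64(214.59990229954002)) (np.float64(272.00823809822475), np.float64(171.0096909845237)) (np.float64(272.1752101710953), np.float64(171.12154761491786))
bearing [172.5 301.7]
coup [217.8 245.8]
bar [311.9 241.7]
ring [234.6 343. ]
nb [310.3 164.2]
```

View pics/t2c.png

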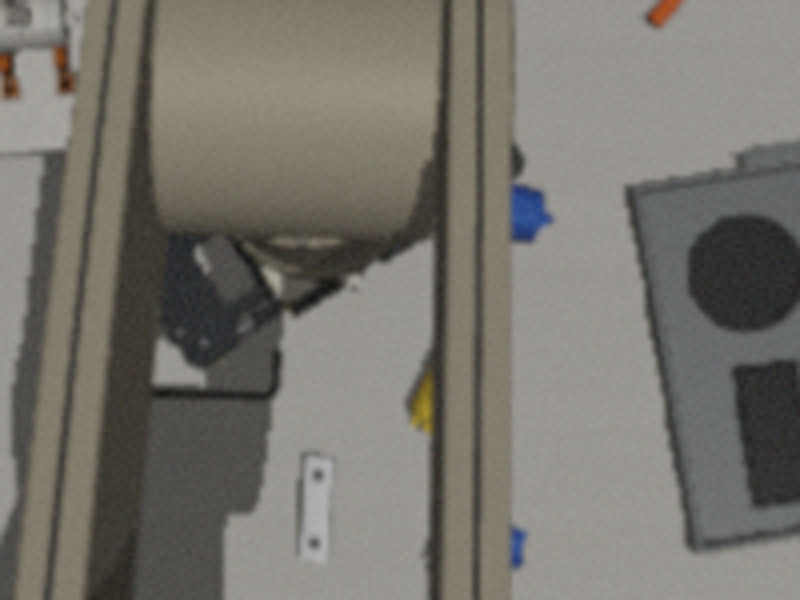

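```bash
python3 - <<'E'
from h import *
f=grab('scene'); st=env.state(); p=np.array(st['tool_pos']);R=np.array(st['tool_rot'])
im=cv2.resize(f['color'][130:250,180:340],(800,600),interpolation=cv2.INTER_CUBIC)
def mark(q,c):
    u,v=proj(f,q); cv2.circle(im,(int((u-180)*5+2),int((v-130)*5+2)),4,c,-1); return round(u,1),round(v,1)
print('open',st['opening'])
for s in(-1,1):
  for t in(0,-30,-84):
    print(s,t,mark(p+R[:,2]*s*st['opening']/2+R[:,1]*t,(0,0,255) if s>0 else (0,255,0)))
for s in (-1,1):
  for w in(-1,1): mark(p+R[:,1]*-84+R[:,2]*94*s+R[:,0]*37*w,(255,0,255))
cv2.imwrite('pics/s3.png',im)
# depth around
for u,v in((250,190),(250,200),(251,207),(254,214),(260,214)): print(u,v,dep(f,u,v).round(0))
E
```

```text
open 20.031060656542273
-1 0 (np.float64(253.8), np.float64(219.8))
-1 -30 (np.float64(253.2), np.float64(210.0))
-1 -84 (np.float64(251.9), np.float64(191.1))
1 0 (np.float64(254.2), np.float64(213.6))
1 -30 (np.float64(253.6), np.float64(203.8))
1 -84 (np.float64(252.3), np.float64(184.9))
250 190 [513. 122. 166.]
250 200 [518. 118. 136.]
251 207 [556.  71.  63.]
254 214 [564.  53.  24.]
260 214 [552.  47.  25.]
```

View pics/s3.png

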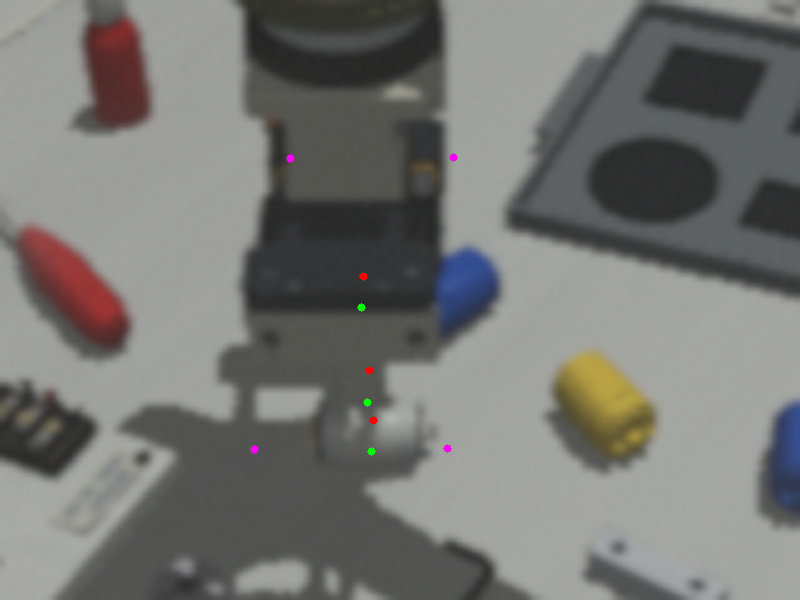

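```bash
python3 - <<'E'
from h import *
f=grab('scene')
for u in (247,252,256):
  for v in range(184,220,2): print(u,v,dep(f,u,v).round(0),f['color'][v,u])
print([ (z,np.round(proj(f,(546,98,z)),0)) for z in (70,90,110)])
E
```

```text
247 184 [524. 116. 170.] [53 52 51]
247 186 [520. 122. 172.] [54 52 50]
247 188 [517. 125. 171.] [48 48 46]
247 190 [516. 126. 167.] [42 43 42]
247 192 [517. 126. 162.] [60 62 62]
247 194 [517. 126. 158.] [78 84 83]
247 196 [523. 120. 145.] [79 85 85]
247 198 [523. 121. 141.] [79 85 84]
247 200 [524. 120. 134.] [79 84 84]
247 202 [524. 121. 130.] [79 83 83]
247 204 [616.  11.  -4.] [79 82 81]
247 206 [610.  19.  -0.] [78 81 79]
247 208 [607.  23.  -2.] [76 78 77]
247 210 [583.  52.  26.] [78 80 79]
247 212 [580.  57.  25.] [80 82 81]
247 214 [577.  61.  24.] [90 92 90]
247 216 [573.  67.  24.] [95 97 95]
247 218 [573.  68.  19.] [90 92 90]
252 184 [515. 112. 172.] [55 54 52]
252 186 [512. 116. 171.] [54 53 51]
252 188 [509. 120. 171.] [49 48 46]
252 190 [509. 121. 167.] [43 43 42]
252 192 [510. 121. 162.] [60 63 63]
252 194 [512. 119. 155.] [80 85 84]
252 196 [515. 115. 145.] [79 85 85]
252 198 [516. 115. 140.] [79 85 84]
252 200 [515. 116. 136.] [79 84 84]
252 202 [515. 117. 132.] [80 85 85]
252 204 [553.  70.  72.] [80 85 84]
252 206 [555.  69.  65.] [78 82 83]
252 208 [554.  70.  
[... 247 characters left out ...]
505. 113. 172.] [67 65 64]
256 188 [503. 117. 171.] [55 54 53]
256 190 [503. 117. 167.] [43 44 43]
256 192 [504. 117. 161.] [61 63 62]
256 194 [504. 117. 156.] [79 85 84]
256 196 [508. 112. 146.] [79 84 84]
256 198 [509. 112. 141.] [80 86 85]
256 200 [509. 112. 135.] [80 85 85]
256 202 [509. 113. 132.] [86 91 91]
256 204 [553.  57.  62.] [ 98 102 101]
256 206 [550.  62.  61.] [92 97 96]
256 208 [548.  65.  59.] [88 92 91]
256 210 [566.  42.  26.] [84 87 86]
256 212 [563.  47.  25.] [138 143 142]
256 214 [560.  52.  25.] [154 158 156]
256 216 [557.  56.  24.] [138 142 140]
256 218 [556.  57.  19.] [116 120 119]
[(70, array([247., 214.])), (90, array([246., 207.])), (110, array([245., 199.]))]
```

The scene depth shows the near fingertip at about z=56 at crop (252,209) and the body bottom at about 130. The reported TCP z is 8.6, so the tool really sits about 47 mm higher than reported, while its x and y agree. I'll reopen, go down in stages and check the height by eye and by force.

```bash
python3 -m creep '[0,0,0,0,0,0,0,0,0,0,0,0,0,0,0,0,0,0,0,0,0,0,0,0]' 0.06;python3 -m creep '[0,0.006,0,0, 0,0.006,0,0,0,0.006,0,0,0,0.006,0,0,0,0,0,0]'; python3 plan.py 567.9 46.8 -30 -57;  python3 - <<'E'
from h import *
f=grab('scene'); st=env.state(); p=np.array(st['tool_pos']);R=np.array(st['tool_rot'])
im=cv2.resize(f['color'][130:250,180:340],(800,600),interpolation=cv2.INTER_CUBIC)
cv2.imwrite('pics/s4.png',im)
for u in (248,):
  for v in range(204,226,1): print(u,v,dep(f,u,v).round(0),f['color'][v,u])
E
```

```text
time: 5.1
tool_pos: [568.8, 47.4, 8.3]
tool_rot: [[-0.841, 0.012, 0.541], [-0.541, 0.008, -0.841], [-0.015, -1.0, -0.0]]
ft_force: [0.6, -1.1, -0.0]
opening: 59.2
time: 5.6
tool_pos: [568.6, 47.6, -18.5]
tool_rot: [[-0.841, 0.011, 0.541], [-0.541, 0.008, -0.841], [-0.014, -1.0, -0.001]]
ft_force: [0.3, 0.0, -1.0]
opening: 59.6
t 5.6 pos [568.6  47.6 -18.5] psi -57.28 open 59.6 F [ 0.3  0.  -1. ] q [-0.01  0.22  1.76  0.01  1.14  0.98] tilt [ 0.011  0.008 -1.   ]
turn -0.28 shift after turn [ 1.2 11.4  0.3] before turn [ 1.2 11.4  0.4] world [ -0.7  -0.8 -11.5]
248 204 [518. 125. 132.] [75 79 78]
248 205 [518. 125. 129.] [79 85 84]
248 206 [519. 125. 125.] [80 86 85]
248 207 [523. 121. 118.] [79 84 83]
248 208 [523. 121. 116.] [80 85 84]
248 209 [522. 122. 114.] [79 84 85]
248 210 [523. 122. 111.] [80 85 85]
248 211 [523. 122. 109.] [79 85 85]
248 212 [524. 121. 105.] [80 85 84]
248 213 [523. 122. 103.] [79 84 83]
248 214 [549.  91.  63.] [81 85 85]
248 215 [549.  92.  61.] [81 85 85]
248 216 [551.  89.  54.] [82 86 85]
248 217 [549.  93.  55.] [82 86 85]
248 218 [164. 554. 633.] [82 85 85]
248 219 [550.  91.  48.] [82 86 85]
248 220 [549.  93.  47.] [82 86 85]
248 221 [551.  91.  41.] [81 84 83]
248 222 [553.  89.  36.] [79 82 81]
248 223 [552.  91.  34.] [79 81 81]
248 224 [552.  91.  31.] [80 82 81]
248 225 [552.  91.  29.] [79 82 81]
```

View pics/s4.png

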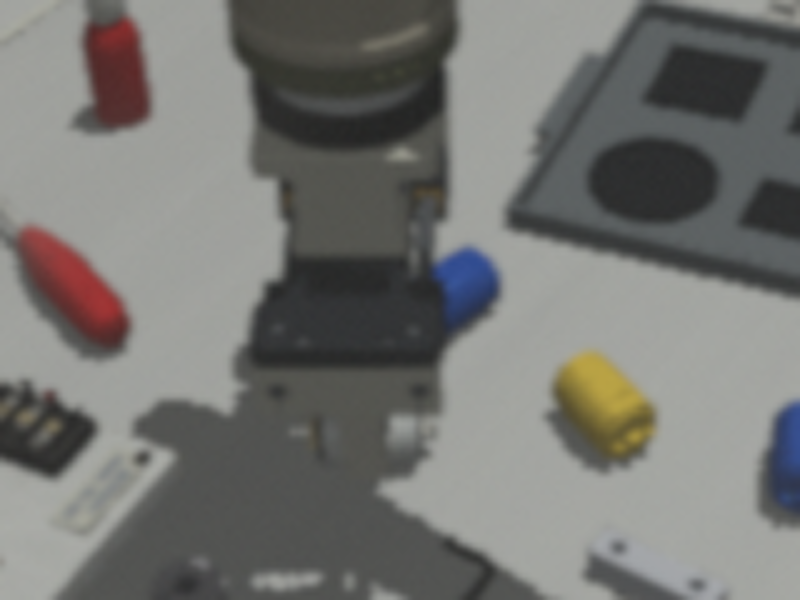

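```bash
python3 - <<'E'
from h import *
f=grab('scene')
for u in (247,250):
  for v in range(220,236,1): print(u,v,dep(f,u,v).round(0),f['color'][v,u][0],end=';')
  print()
E
```

```text
247 220 [572.  69.  15.] 84;247 221 [573.  68.  10.] 82;247 222 [573.  68.   7.] 78;247 223 [575.  67.   2.] 77;247 224 [577.  65.  -4.] 80;247 225 [575.  68.  -3.] 80;247 226 [572.  72.  -2.] 81;247 227 [571.  73.  -3.] 81;247 228 [570.  75.  -4.] 80;247 229 [567.  79.  -2.] 81;247 230 [565.  81.  -3.] 79;247 231 [566.  80.  -7.] 81;247 232 [563.  84.  -5.] 81;247 233 [560.  88.  -3.] 80;247 234 [559.  90.  -4.] 82;247 235 [556.  94.  -2.] 82;
250 220 [548.  88.  43.] 79;250 221 [549.  87.  39.] 79;250 222 [549.  88.  37.] 79;250 223 [547.  91.  37.] 78;250 224 [549.  89.  31.] 79;250 225 [549.  89.  28.] 80;250 226 [566.  69.  -1.] 80;250 227 [564.  71.  -1.] 79;250 228 [563.  73.  -3.] 80;250 229 [560.  76.  -1.] 80;250 230 [560.  77.  -4.] 81;250 231 [557.  81.  -2.] 82;250 232 [555.  83.  -2.] 80;250 233 [554.  86.  -2.] 82;250 234 [552.  88.  -2.] 80;250 235 [550.  90.  -2.] 81;
```

```bash
python3 -m creep '[0.001,0.006,0,0, 0,0.005,0,0,0,0.004,0,0,0,0,0,0]'; python3 plan.py 567.9 46.8 -38 -57;  python3 - <<'E'
from h import *
f=grab('scene')
for u in (250,253):
  for v in range(222,238,1): print(u,v,dep(f,u,v).round(0),end=';')
  print()
E
```

```text
time: 6.1
tool_pos: [569.2, 47.2, -33.2]
tool_rot: [[-0.841, 0.014, 0.541], [-0.541, 0.008, -0.841], [-0.016, -1.0, 0.001]]
ft_force: [-0.9, -0.7, -0.2]
opening: 60.1
t 6.1 pos [569.2  47.2 -33.2] psi -57.28 open 60.1 F [-0.9 -0.7 -0.2] q [-0.01  0.24  1.77  0.01  1.11  0.98] tilt [ 0.014  0.008 -1.   ]
turn -0.28 shift after turn [ 1.4  4.8 -0.4] before turn [ 1.4  4.8 -0.4] world [-1.3 -0.4 -4.8]
250 222 [547.  90.  39.];250 223 [547.  90.  36.];250 224 [548.  89.  32.];250 225 [548.  90.  30.];250 226 [550.  88.  24.];250 227 [548.  90.  23.];250 228 [549.  89.  20.];250 229 [550.  89.  16.];250 230 [559.  78.  -3.];250 231 [558.  80.  -3.];250 232 [557.  81.  -4.];250 233 [554.  85.  -3.];250 234 [552.  88.  -2.];250 235 [551.  90.  -2.];250 236 [549.  92.  -3.];250 237 [547.  95.  -3.];
253 222 [543.  85.  37.];253 223 [544.  84.  33.];253 224 [542.  87.  34.];253 225 [543.  85.  28.];253 226 [544.  85.  25.];253 227 [544.  86.  22.];253 228 [544.  86.  19.];253 229 [544.  86.  16.];253 230 [554.  74.  -3.];253 231 [552.  77.  -2.];253 232 [552.  77.  -5.];253 233 [549.  81.  -4.];253 234 [546.  85.  -2.];253 235 [544.  87.  -1.];253 236 [544.  89.  -3.];253 237 [542.  91.  -3.];
```

```bash
python3 -m creep '[0,0.003,0,0,0,0.003,0,0,0,0,0,0]'; python3 -m creep '[0,0.003,0,0,0,0,0,0]';python3 -m creep '[0,0.002,0,0,0,0,0,0]'
```

```text
time: 6.45
tool_pos: [570.3, 47.2, -38.6]
tool_rot: [[-0.841, 0.015, 0.541], [-0.54, 0.008, -0.841], [-0.017, -1.0, 0.002]]
ft_force: [0.8, 0.1, -0.2]
opening: 60.2
time: 6.65
tool_pos: [570.9, 47.2, -38.0]
tool_rot: [[-0.841, 0.015, 0.541], [-0.541, 0.008, -0.841], [-0.017, -1.0, 0.002]]
ft_force: [-0.7, 0.1, -1.0]
opening: 60.1
time: 6.85
tool_pos: [572.0, 47.2, -38.6]
tool_rot: [[-0.841, 0.017, 0.541], [-0.541, 0.008, -0.841], [-0.019, -1.0, 0.003]]
ft_force: [-0.1, -0.8, 0.8]
opening: 60.1
```

```bash
python3 - <<'E'
from h import *
s=env.state(); print({k:np.round(s[k],3).tolist() for k in('joints','qd','effort','ft_force','moment')})
f=grab('scene')
for u in (250,253):
  for v in range(226,238,1): print(u,v,dep(f,u,v).round(0),end=';')
  print()
im=cv2.resize(f['color'][150:250,190:323],(800,600),interpolation=cv2.INTER_CUBIC)
cv2.imwrite('pics/s5.png',im)
E
```

```text
{'joints': [-0.013, 0.256, 1.767, 0.009, 1.101, 0.982], 'qd': [0.001, -0.003, -0.002, 0.001, -0.01, 0.002], 'effort': [-0.014, -55.656, -42.686, 0.115, -0.284, 0.012], 'ft_force': [-0.06, -0.831, 0.808], 'moment': [-0.038, 0.088, -0.001]}
250 226 [549.  89.  25.];250 227 [551.  87.  20.];250 228 [549.  90.  20.];250 229 [550.  89.  16.];250 230 [551.  88.  11.];250 231 [551.  88.   8.];250 232 [557.  81.  -4.];250 233 [556.  83.  -5.];250 234 [551.  89.  -1.];250 235 [551.  90.  -3.];250 236 [548.  93.  -2.];250 237 [548.  94.  -3.];
253 226 [545.  84.  23.];253 227 [544.  85.  21.];253 228 [544.  85.  18.];253 229 [545.  85.  15.];253 230 [545.  84.  11.];253 231 [546.  83.   7.];253 232 [551.  79.  -3.];253 233 [549.  81.  -4.];253 234 [547.  83.  -4.];253 235 [545.  86.  -3.];253 236 [543.  89.  -2.];253 237 [541.  92.  -2.];
```

View pics/s5.png

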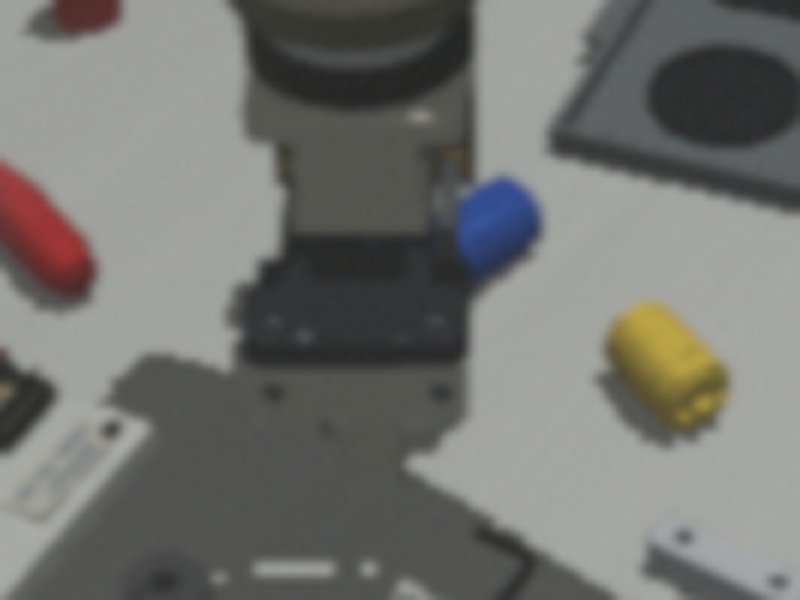

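The motor is now fully hidden between the fingers. The fingertip edge at row 231.5 gives z≈8, so the z offset is about 47. Closing.

```bash
python3 -m creep '[0,0,0,0,0,0,0,0,0,0,0,0,0,0,0,0,0,0,0,0,0,0,0,0]' 0.02; python3 plan.py 567.9 46.8 60 -57
```

```text
time: 7.5
tool_pos: [572.3, 48.3, -38.8]
tool_rot: [[-0.841, 0.018, 0.541], [-0.541, 0.009, -0.841], [-0.02, -1.0, 0.002]]
ft_force: [-1.1, 1.1, 4.0]
opening: 31.2
t 7.5 pos [572.3  48.3 -38.8] psi -57.24 open 31.2 F [-1.1  1.1  4. ] q [-0.01  0.26  1.77  0.01  1.1   0.98] tilt [ 0.018  0.009 -1.   ]
turn -0.24 shift after turn [  2.5 -98.8  -0.9] before turn [  2.5 -98.8  -0.9] world [-4.4 -1.5 98.8]
```

```bash
sed -i "s/p=np.array(s\['tool_pos'\])/p=np.array(s['tool_pos'])-47*R[:,1]/" plan.py
python3 -m creep '[0,-0.02,0,0,0,-0.04,0,0,0,-0.04,0,0,0,0,0,0]'; python3 plan.py 489.3 -302.9 100 -79.5
```

```text
time: 7.9
tool_pos: [566.6, 46.1, 59.3]
tool_rot: [[-0.841, 0.009, 0.541], [-0.541, 0.007, -0.841], [-0.012, -1.0, -0.001]]
ft_force: [1.3, 0.0, -1.2]
opening: 31.4
t 7.9 pos [566.1  45.7 106.3] psi -57.27 open 31.4 F [ 1.3  0.  -1.2] q [-0.01  0.12  1.72  0.01  1.29  0.98] tilt [ 0.009  0.007 -1.   ]
turn 22.23 shift after turn [139.1   3.  328.8] before turn [253.2   3.  251.7] world [ -76.8 -348.6   -6.3]
```

```bash
python3 -m creep '[0,0,0,7.4,0,0,0,7.4,0,0,0,7.4,0.0155,0,0.0365,0,0.0155,0,0.0365,0,0.0155,0,0.0365,0,0.0155,0,0.0365,0,0.0155,0,0.0365,0,0.0155,0,0.0365,0,0.0155,0,0.0365,0,0.0155,0,0.0365,0,0,0,0,0,0,0,0,0]'; python3 plan.py 489.3 -302.9 40 -79.5
```

```text
time: 9.2
tool_pos: [480.8, -273.8, 40.6]
tool_rot: [[-0.986, -0.006, 0.166], [-0.166, 0.009, -0.986], [0.005, -1.0, -0.01]]
ft_force: [-0.9, -0.6, -1.7]
opening: 31.6
t 9.2 pos [ 481.1 -274.2   87.6] psi -80.45 open 31.6 F [-0.9 -0.6 -1.7] q [-0.61  0.13  1.75  0.    1.27  0.79] tilt [-0.006  0.009 -1.   ]
turn -0.95 shift after turn [-3.  47.3 30.1] before turn [-3.5 47.3 30.1] world [  8.2 -28.7 -47.6]
```

```bash
python3 -m creep '[-0.0015,0.01,0.015,-0.9,-0.0015,0.01,0.015,0,0,0.01,0,0,0,0.01,0,0,0,0,0,0]'; python3 plan.py 489.3 -302.9 20 -79.5
```

```text
time: 9.7
tool_pos: [487.9, -297.2, -5.2]
tool_rot: [[-0.983, -0.011, 0.185], [-0.185, 0.012, -0.983], [0.008, -1.0, -0.014]]
ft_force: [-0.2, 0.3, -1.2]
opening: 31.2
t 9.7 pos [ 488.4 -297.8   41.8] psi -79.33 open 31.2 F [-0.2  0.3 -1.2] q [-0.64  0.24  1.72  0.    1.2   0.74] tilt [-0.011  0.012 -1.   ]
turn 0.17 shift after turn [-0.1 21.7  5.5] before turn [-0.1 21.7  5.5] world [  0.9  -5.1 -21.8]
```

```bash
python3 - <<'E'
from h import *
f=grab('scene'); im=cv2.resize(f['color'][100:220,260:420],(800,600),interpolation=cv2.INTER_CUBIC)
cv2.imwrite('pics/s6.png',im)
f=grab('top'); cv2.imwrite('pics/t6.png',cv2.resize(f['color'][120:270,330:480],(600,600),interpolation=cv2.INTER_CUBIC))
E
```

```text
(no output)
```

View pics/s6.png

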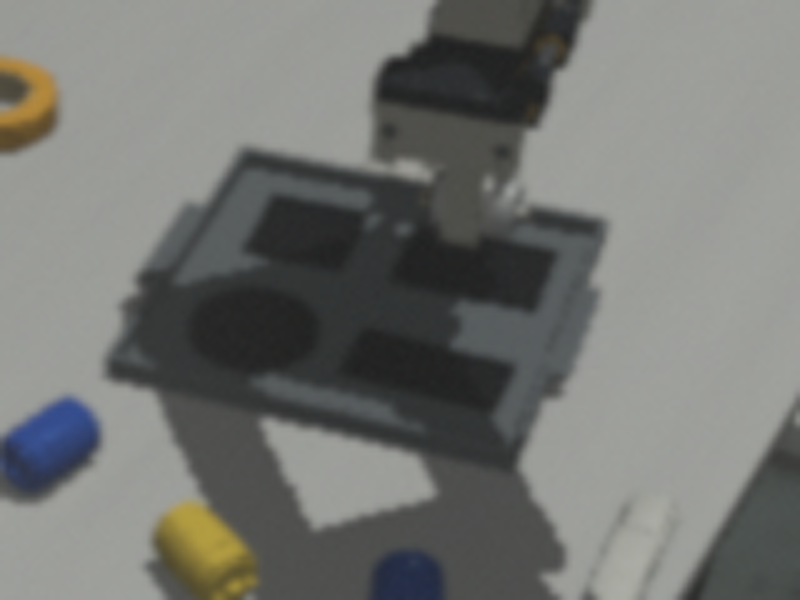

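View pics/t6.png

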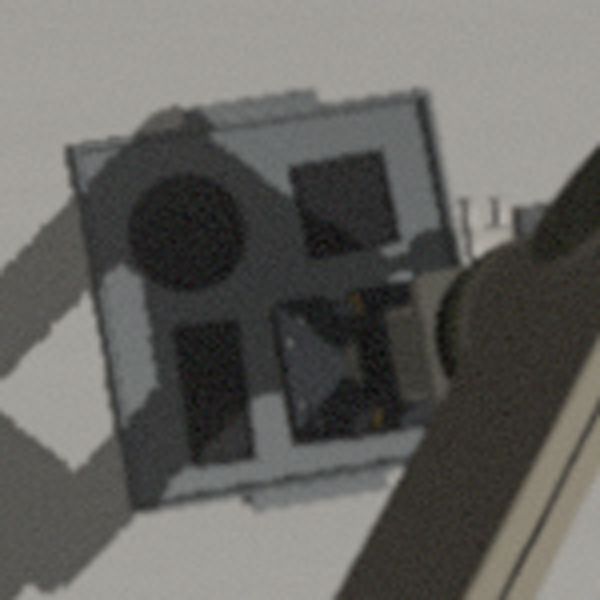

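The motor hangs over the wide nest (scene crop (480,210)). Lowering.

```bash
python3 -m creep '[0,0.008,0.0055,0,0,0.006,0,0,0,0.004,0,0,0,0.0,0,0,0,0,0,0]'; python3 plan.py 489.3 -302.9 14 -79.5
```

```text
time: 10.3
tool_pos: [491.0, -303.5, -21.5]
tool_rot: [[-0.982, -0.007, 0.186], [-0.186, 0.009, -0.982], [0.005, -1.0, -0.01]]
ft_force: [0.1, -0.4, -1.4]
opening: 31.1
t 10.3 pos [ 491.3 -304.    25.5] psi -79.27 open 31.1 F [ 0.1 -0.4 -1.4] q [-0.64  0.27  1.72  0.    1.17  0.74] tilt [-0.007  0.009 -1.   ]
turn 0.23 shift after turn [ 1.8 11.5 -1.3] before turn [ 1.8 11.5 -1.3] world [ -2.    1.1 -11.5]
```

```bash
python3 -m creep '[0.002,0.005,-0.001,0,0,0.004,0,0,0,0,0,0]'; python3 plan.py 489.3 -302.9 14 -79.5
```

```text
time: 10.6
tool_pos: [488.8, -303.0, -30.7]
tool_rot: [[-0.983, -0.006, 0.186], [-0.186, 0.009, -0.982], [0.004, -1.0, -0.01]]
ft_force: [1.4, 1.5, -1.3]
opening: 31.3
t 10.6 pos [ 489.1 -303.4   16.3] psi -79.28 open 31.3 F [ 1.4  1.5 -1.3] q [-0.65  0.27  1.73  0.    1.15  0.74] tilt [-0.006  0.009 -1.   ]
turn 0.22 shift after turn [-0.3  2.3 -0.5] before turn [-0.3  2.3 -0.5] world [ 0.2  0.5 -2.3]
```

```bash
python3 -m creep '[0,0.0025,0,0,0,0,0,0]'; python3 -m creep '[0,0.0025,0,0,0,0,0,0]'; python3 plan.py 489.3 -302.9 14 -79.5
```

```text
time: 10.8
tool_pos: [488.9, -303.1, -33.3]
tool_rot: [[-0.983, -0.006, 0.186], [-0.186, 0.009, -0.983], [0.004, -1.0, -0.01]]
ft_force: [0.9, -0.1, -0.8]
opening: 31.5
time: 11.0
tool_pos: [489.6, -303.6, -33.0]
tool_rot: [[-0.982, -0.005, 0.186], [-0.186, 0.008, -0.982], [0.004, -1.0, -0.009]]
ft_force: [-0.0, -0.5, -1.1]
opening: 31.4
t 11.0 pos [ 489.9 -304.    14. ] psi -79.27 open 31.4 F [-0.  -0.5 -1.1] q [-0.65  0.28  1.73  0.    1.14  0.74] tilt [-0.005  0.008 -1.   ]
turn 0.23 shift after turn [ 0.4  0.  -1.2] before turn [ 0.4  0.  -1.2] world [-0.6  1.1 -0. ]
```

```bash
python3 -m creep '[0,0.003,0,0]'; python3 -m creep '[0,0.001,0,0]';  python3 -m creep '[0,0,0,0]'
```

```text
time: 11.1
tool_pos: [490.2, -304.1, -33.9]
tool_rot: [[-0.982, -0.005, 0.186], [-0.186, 0.007, -0.982], [0.003, -1.0, -0.008]]
ft_force: [-15.4, 10.3, 36.6]
opening: 31.5
time: 11.2
tool_pos: [490.3, -304.2, -33.6]
tool_rot: [[-0.982, -0.005, 0.187], [-0.187, 0.007, -0.982], [0.003, -1.0, -0.008]]
ft_force: [-5.7, 3.7, 7.3]
opening: 31.6
time: 11.3
tool_pos: [490.3, -304.1, -33.4]
tool_rot: [[-0.982, -0.005, 0.186], [-0.187, 0.007, -0.982], [0.003, -1.0, -0.008]]
ft_force: [0.3, -0.3, -0.9]
opening: 31.2
```

Contact was felt at reported z −33.9, which is 5 mm above the pick height and matches the nest floor. Releasing.

```bash
python3 -m creep '[0,0,0,0,0,0,0,0,0,0,0,0,0,0,0,0]' 0.05; python3 -m creep '[0,-0.02,0,0,0,-0.03,0,0,0,-0.04,0,0,0,-0.04,0,0]'; python3 plan.py 418.6 51.8 100 -89
```

```text
time: 11.7
tool_pos: [489.7, -299.7, -32.3]
tool_rot: [[-0.982, -0.007, 0.187], [-0.187, 0.015, -0.982], [0.004, -1.0, -0.016]]
ft_force: [-6.1, 21.1, 18.5]
opening: 43.7
time: 12.1
tool_pos: [486.1, -297.1, 92.7]
tool_rot: [[-0.982, -0.019, 0.187], [-0.188, 0.025, -0.982], [0.014, -1.0, -0.028]]
ft_force: [0.3, -0.7, -0.9]
opening: 50.1
t 12.1 pos [ 487.  -298.3  139.6] psi -79.21 open 50.1 F [ 0.3 -0.7 -0.9] q [-0.64  0.14  1.64  0.01  1.39  0.74] tilt [-0.019  0.025 -1.   ]
turn 9.79 shift after turn [  61.4   49.6 -350.1] before turn [   1.    49.6 -355.4] world [-68.4 350.1 -39.6]
```

```bash
python3 -m creep '[0,0,0,5,0,0,0,4.8,0.0085,0,-0.049,0,0.0085,0,-0.049,0,0.0085,0,-0.049,0,0.0085,0,-0.049,0,0.0085,0,-0.049,0,0.0085,0,-0.049,0,0,0,0,0,0,0,0,0]'; python3 plan.py 418.6 51.8 60 -89; python3 - <<'E'
from h import *
f=grab('top','t7.png'); cv2.imwrite('pics/t7c.png',cv2.resize(f['color'][120:270,330:480],(600,600),interpolation=cv2.INTER_CUBIC))
f=grab('scene'); cv2.imwrite('pics/s7.png',cv2.resize(f['color'][100:220,260:420],(800,600),interpolation=cv2.INTER_CUBIC))
E
```

```text
time: 13.1
tool_pos: [437.9, -2.4, 104.9]
tool_rot: [[-1.0, -0.0, 0.009], [-0.009, 0.014, -1.0], [0.0, -1.0, -0.014]]
ft_force: [0.0, -0.3, -0.1]
opening: 50.0
t 13.1 pos [437.9  -3.  151.9] psi -89.51 open 50.0 F [ 0.  -0.3 -0.1] q [-0.14 -0.28  2.01  0.01  1.41  1.42] tilt [-0.     0.014 -1.   ]
turn -0.51 shift after turn [ 18.4  92.7 -53.8] before turn [ 18.9  92.7 -53.7] world [-19.3  54.8 -91.9]
```

View pics/t7c.png

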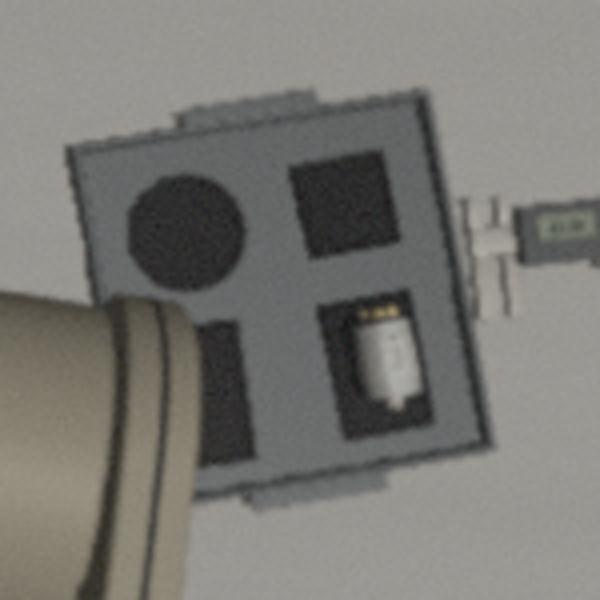

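View pics/s7.png

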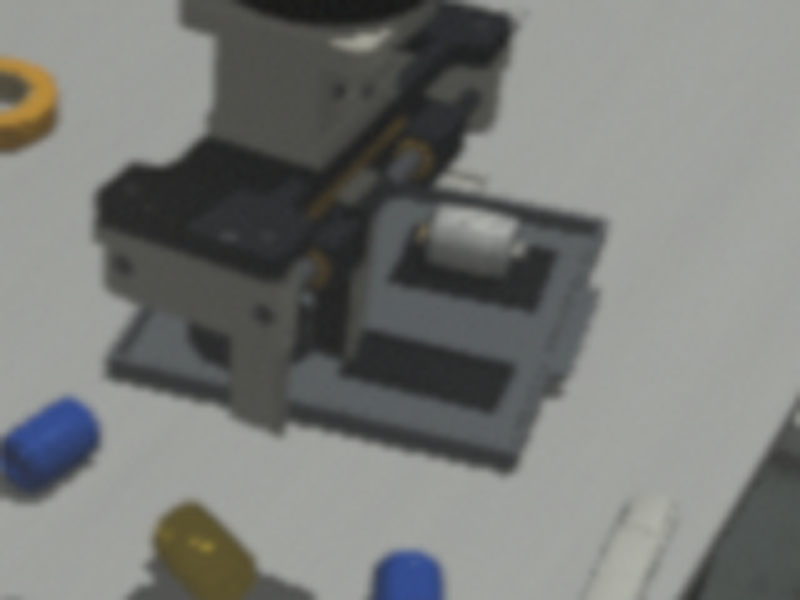

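```bash
python3 - <<'E'
from h import *
f=grab('top')
g=cv2.cvtColor(f['color'],cv2.COLOR_BGR2GRAY)
m=np.zeros_like(g);m[185:235,412:440]=(g[185:235,412:440]>125);m=cv2.morphologyEx(m,cv2.MORPH_OPEN,np.ones((3,3),np.uint8))
n,l,st,ce=cv2.connectedComponentsWithStats(m);i=1+st[1:,4].argmax();print(st[i],ce[i])
P=np.array([onplane(f,u,v,32)[:2] for v,u in zip(*np.where(l==i))],np.float32);print(cv2.minAreaRect(P),P.mean(0))
print(onplane(f,427.3,209.5,35))
for h in (20,35): print(np.round(onplane(f,330+390/4,120+305/4,h),1),np.round(onplane(f,330+397/4,120+412/4,h),1))
f=grab('scene')
A=[dep(f,260+x/5,100+y/5) for x,y in ((450,225),(475,230),(500,235),(450,250),(480,260))];print(np.round(A,0))
E
```

```text
[424 200  11  20 172] [428.62790698 209.56976744]
((486.6199951171875, -307.6968994140625), (42.85024642944336, 23.077730178833008), 0.07243556529283524) [ 486.4405 -306.838 ]
[ 486.39994946 -302.74488125   35.        ]
[ 517.3 -308.3   20. ] [ 456.5 -312.4   20. ]
[ 516.2 -303.2   35. ] [ 456.3 -307.3   35. ]
[[ 496. -292.   30.]
 [ 483. -295.   29.]
 [ 469. -297.   30.]
 [ 492. -288.   17.]
 [ 475. -288.   17.]]
```

Motor placed: centre about (486,−304) against the nest's (485,−304), aligned, resting at the right height. The side force on opening fits a tip catching the nest rim, so the tips were lower than I thought. The pick stalled at −38.6, which was probably the bench, so I'll use an offset of 39 and grip the remaining parts about 6 mm above their undersides.

```bash
sed -i "s/47\*R/39*R/" plan.py; python3 -m creep '[0.0092,0.025,-0.027,-0.5,0.0092,0.025,-0.027,0,0,0.01,0,0,0,0,0,0]'; python3 plan.py 418.6 51.8 6 -89
```

```text
time: 13.7
tool_pos: [421.7, 45.9, 44.7]
tool_rot: [[-1.0, 0.001, 0.003], [-0.003, 0.013, -1.0], [-0.001, -1.0, -0.013]]
ft_force: [-0.4, 0.2, 0.8]
opening: 50.0
t 13.7 pos [421.6  45.4  83.6] psi -89.84 open 50.0 F [-0.4  0.2  0.8] q [-0.03 -0.26  2.11  0.01  1.29  1.54] tilt [ 0.001  0.013 -1.   ]
turn -0.84 shift after turn [ 3.  77.7 -5.5] before turn [ 3.1 77.7 -5.4] world [ -3.    6.4 -77.6]
```

```bash
python3 -m creep '[0.003,0.02,-0.0055,0,0,0.02,0,0,0,0.016,0,0,0,0,0,0,0,0,0,0]'; python3 plan.py 418.6 51.8 6 -89; python3 - <<'E'
from h import *
f=grab('scene'); u,v=proj(f,(418.6,51.8,16));u=int(u);v=int(v); cv2.imwrite('pics/s8.png',cv2.resize(f['color'][v-60:v+60,u-80:u+80],(640,480),interpolation=cv2.INTER_CUBIC))
E
```

```text
time: 14.2
tool_pos: [424.8, 45.5, -8.2]
tool_rot: [[-1.0, 0.007, -0.005], [0.005, 0.011, -1.0], [-0.007, -1.0, -0.011]]
ft_force: [0.9, -0.2, 0.6]
opening: 50.1
t 14.2 pos [424.5  45.1  30.8] psi -90.27 open 50.1 F [ 0.9 -0.2  0.6] q [-0.02 -0.18  2.15  0.01  1.16  1.55] tilt [ 0.007  0.011 -1.   ]
turn -1.27 shift after turn [ 6.  24.8 -6.5] before turn [ 6.1 24.8 -6.4] world [ -5.9   6.7 -24.8]
```

View pics/s8.png

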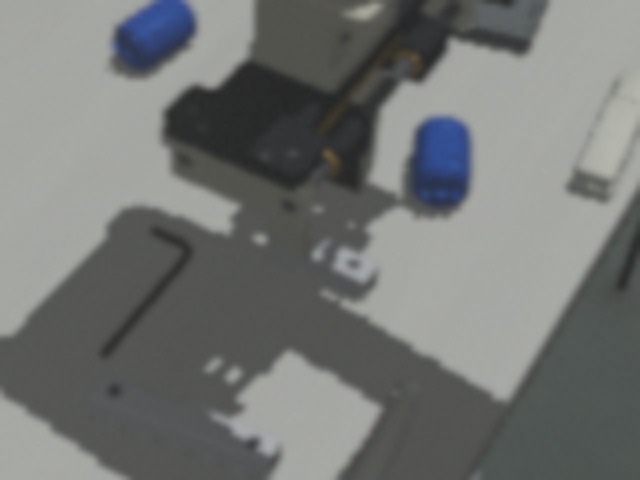

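```bash
python3 -m creep '[0.006,0.006,-0.0065,-1,0,0.005,0,0,0,0,0,0]'; python3 plan.py 418.6 51.8 6 -89
```

```text
time: 14.55
tool_pos: [420.9, 52.0, -17.2]
tool_rot: [[-1.0, 0.012, 0.013], [-0.013, 0.011, -1.0], [-0.012, -1.0, -0.011]]
ft_force: [-0.2, -0.0, -0.3]
opening: 50.1
t 14.55 pos [420.5  51.6  21.8] psi -89.24 open 50.1 F [-0.2 -0.  -0.3] q [-0.01 -0.18  2.17  0.01  1.14  1.54] tilt [ 0.012  0.011 -1.   ]
turn -0.24 shift after turn [ 2.1 15.8 -0.1] before turn [ 2.1 15.8 -0. ] world [ -1.9   0.2 -15.8]
```

```bash
python3 -m creep '[0.002,0.008,0,0,0,0.006,0,0,0,0,0,0]'; python3 plan.py 418.6 51.8 6 -89
```

```text
time: 14.85
tool_pos: [419.3, 52.4, -32.0]
tool_rot: [[-1.0, 0.013, 0.014], [-0.014, 0.011, -1.0], [-0.013, -1.0, -0.011]]
ft_force: [0.4, 0.1, 0.3]
opening: 50.1
t 14.85 pos [418.8  52.    7. ] psi -89.19 open 50.1 F [0.4 0.1 0.3] q [-0.01 -0.15  2.18  0.01  1.1   1.54] tilt [ 0.013  0.011 -1.   ]
turn -0.19 shift after turn [0.2 1.  0.2] before turn [0.2 1.  0.2] world [-0.2 -0.2 -1. ]
```

```bash
python3 -m creep '[0,0,0,0,0,0,0,0,0,0,0,0,0,0,0,0,0,0,0,0,0,0,0,0]' 0.008; python3 plan.py 418.6 51.8 6 -89; python3 -m creep '[0,-0.02,0,0,0,-0.04,0,0,0,-0.04,0,0,0,0,0,0]';  python3 plan.py 467 -209 110 -80
```

```text
time: 15.45
tool_pos: [419.3, 52.4, -31.9]
tool_rot: [[-1.0, 0.013, 0.014], [-0.014, 0.011, -1.0], [-0.013, -1.0, -0.011]]
ft_force: [0.5, 0.1, -0.7]
opening: 15.8
t 15.45 pos [418.9  52.    7. ] psi -89.19 open 15.8 F [ 0.5  0.1 -0.7] q [-0.01 -0.15  2.18  0.01  1.1   1.54] tilt [ 0.013  0.011 -1.   ]
turn -0.19 shift after turn [0.3 1.  0.2] before turn [0.3 1.  0.2] world [-0.3 -0.2 -1. ]
time: 15.85
tool_pos: [415.8, 51.3, 69.8]
tool_rot: [[-1.0, 0.008, 0.014], [-0.014, 0.011, -1.0], [-0.008, -1.0, -0.011]]
ft_force: [1.2, 0.4, -0.1]
opening: 15.7
t 15.85 pos [415.5  50.8 108.8] psi -89.2 open 15.7 F [ 1.2  0.4 -0.1] q [-0.01 -0.31  2.11  0.01  1.34  1.54] tilt [ 0.008  0.011 -1.   ]
turn -9.2 shift after turn [ -5.7  -3.6 264.8] before turn [-47.9  -3.6 260.5] world [  51.5 -259.8    1.2]
```

```bash
python3 -m creep '[0,0,0,-4.6,0,0,0,-4.6,-0.0008,-0.001,0.041,0,-0.0008,-0.001,0.041,0,-0.0008,-0.001,0.041,0,-0.0008,-0.001,0.041,0,-0.0008,-0.001,0.041,0,0,0,0,0,0,0,0,0]';  python3 plan.py 467 -209 40 -80
```

```text
time: 16.75
tool_pos: [457.8, -155.5, 69.5]
tool_rot: [[-0.983, 0.009, 0.185], [-0.185, 0.013, -0.983], [-0.012, -1.0, -0.011]]
ft_force: [-0.1, -0.6, -0.8]
opening: 15.7
t 16.75 pos [ 457.4 -156.   108.5] psi -79.35 open 15.7 F [-0.1 -0.6 -0.8] q [-0.45 -0.11  1.94  0.02  1.31  0.93] tilt [ 0.009  0.013 -1.   ]
turn 0.65 shift after turn [ 0.6 67.9 54.6] before turn [ 1.2 67.9 54.6] world [  9.6 -53.  -68.5]
```

```bash
python3 -m creep '[0,0.016,0.027,0.6,0,0.02,0.027,0,0,0.016,0,0,0,0.0,0,0,0,0,0,0]';  python3 plan.py 467 -209 20 -80
```

```text
time: 17.25
tool_pos: [468.0, -204.8, 14.1]
tool_rot: [[-0.984, 0.009, 0.178], [-0.178, 0.015, -0.984], [-0.011, -1.0, -0.013]]
ft_force: [0.8, 0.5, 0.8]
opening: 15.4
t 17.25 pos [ 467.7 -205.4   53.1] psi -79.72 open 15.4 F [0.8 0.5 0.8] q [-0.53  0.04  1.9   0.02  1.2   0.86] tilt [ 0.009  0.015 -1.   ]
turn 0.28 shift after turn [ 1.7 33.1  3.9] before turn [ 1.7 33.1  3.9] world [ -0.7  -3.6 -33.1]
```

```bash
python3 -m creep '[0.0017,0.012,0.004,0,0,0.01,0,0,0,0.006,0,0,0,0.0,0,0]';  python3 plan.py 467 -209 12 -80; python3 - <<'E'
from h import *
f=grab('scene'); cv2.imwrite('pics/s9.png',cv2.resize(f['color'][100:220,260:420],(800,600),interpolation=cv2.INTER_CUBIC))
E
```

```text
time: 17.65
tool_pos: [468.4, -207.3, -14.4]
tool_rot: [[-0.983, 0.011, 0.181], [-0.181, 0.013, -0.983], [-0.013, -1.0, -0.011]]
ft_force: [0.4, -0.0, -0.4]
opening: 15.6
t 17.65 pos [ 468.  -207.8   24.6] psi -79.55 open 15.6 F [ 0.4 -0.  -0.4] q [-0.53  0.08  1.92  0.02  1.14  0.85] tilt [ 0.011  0.013 -1.   ]
turn 0.45 shift after turn [ 1.4 12.6  1.2] before turn [ 1.4 12.6  1.2] world [ -1.   -1.2 -12.6]
```

View pics/s9.png

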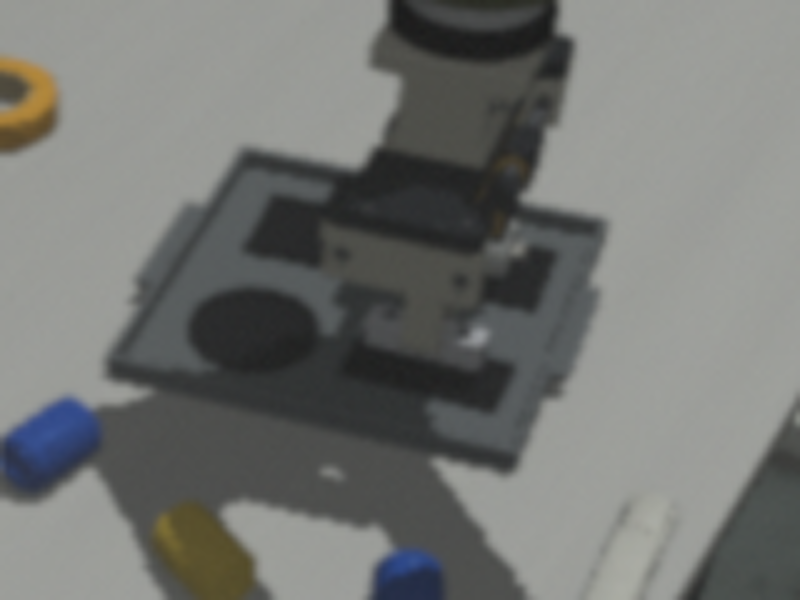

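```bash
python3 -m creep '[0.001,0.006,0.001,0,0,0.004,0,0,0,0.0,0,0]'; python3 -m creep '[0,0.002,0,0]';python3 -m creep '[0,0.001,0,0]';  python3 plan.py 467 -209 12 -80
```

```text
time: 18.0
tool_pos: [468.6, -208.8, -24.0]
tool_rot: [[-0.983, 0.012, 0.181], [-0.181, 0.013, -0.983], [-0.015, -1.0, -0.01]]
ft_force: [1.1, -0.1, -1.0]
opening: 15.4
time: 18.1
tool_pos: [468.9, -209.0, -25.8]
tool_rot: [[-0.983, 0.013, 0.181], [-0.181, 0.012, -0.983], [-0.015, -1.0, -0.01]]
ft_force: [0.2, -0.6, -1.0]
opening: 15.7
time: 18.2
tool_pos: [468.9, -209.0, -26.9]
tool_rot: [[-0.983, 0.013, 0.181], [-0.181, 0.012, -0.983], [-0.015, -1.0, -0.01]]
ft_force: [-0.0, -0.1, -0.6]
opening: 15.7
t 18.2 pos [ 468.4 -209.5   12.1] psi -79.55 open 15.7 F [-0.  -0.1 -0.6] q [-0.53  0.1   1.92  0.02  1.12  0.85] tilt [ 0.013  0.012 -1.   ]
turn 0.45 shift after turn [ 1.3  0.1 -0.7] before turn [ 1.3  0.1 -0.7] world [-1.4  0.5 -0.1]
```

Level with the expected floor contact. I'll do one small probe and then release slowly.

```bash
python3 -m creep '[0,0.001,0,0]'; python3 -m creep '[0,0,0,0]'; python3 -m creep '[0,0,0,0,0,0,0,0,0,0,0,0]' 0.026; python3 -m creep '[0,-0.01,0,0,0,-0.03,0,0,0,-0.04,0,0,0,-0.03,0,0]'; python3 plan.py 565.5 175 110 -90
```

```text
time: 18.3
tool_pos: [469.0, -209.0, -27.1]
tool_rot: [[-0.983, 0.013, 0.181], [-0.181, 0.013, -0.983], [-0.015, -1.0, -0.01]]
ft_force: [-8.6, 4.7, 17.7]
opening: 15.6
time: 18.4
tool_pos: [469.2, -209.1, -26.7]
tool_rot: [[-0.983, 0.013, 0.181], [-0.181, 0.012, -0.983], [-0.015, -1.0, -0.01]]
ft_force: [-0.1, 0.2, -0.1]
opening: 15.9
time: 18.7
tool_pos: [469.7, -209.4, -26.4]
tool_rot: [[-0.983, 0.014, 0.181], [-0.181, 0.012, -0.983], [-0.016, -1.0, -0.009]]
ft_force: [0.8, -0.7, -1.0]
opening: 25.9
time: 19.1
tool_pos: [463.7, -208.2, 82.8]
tool_rot: [[-0.983, 0.004, 0.181], [-0.181, 0.018, -0.983], [-0.007, -1.0, -0.016]]
ft_force: [1.2, 0.1, 0.9]
opening: 26.1
t 19.1 pos [ 463.5 -208.9  121.8] psi -79.56 open 26.1 F [1.2 0.1 0.9] q [-0.54 -0.05  1.85  0.02  1.34  0.85] tilt [ 0.004  0.018 -1.   ]
turn 10.44 shift after turn [-101.9   18.9 -383.6] before turn [-169.8   18.9 -358.8] world [102.  383.9 -11.8]
```

```bash
python3 -m creep '[0,0,0,5.2,0,0,0,5.2,-0.0113,0,-0.0426,0,-0.0113,0,-0.0426,0,-0.0113,0,-0.0426,0,-0.0113,0,-0.0426,0,-0.0113,0,-0.0426,0,-0.0113,0,-0.0426,0,-0.0113,0,-0.0426,0,0,0,0,0,0,0,0,0]' 0.06; python3 plan.py 565.5 175 80 -90;python3 - <<'E'
from h import *
f=grab('top','t10.png'); cv2.imwrite('pics/t10c.png',cv2.resize(f['color'][120:270,330:480],(600,600),interpolation=cv2.INTER_CUBIC))
E
```

```text
time: 20.2
tool_pos: [554.8, 96.4, 105.5]
tool_rot: [[-1.0, 0.026, -0.011], [0.011, 0.009, -1.0], [-0.026, -1.0, -0.009]]
ft_force: [0.5, 0.6, -0.2]
opening: 60.1
t 20.2 pos [553.8  96.1 144.5] psi -90.64 open 60.1 F [ 0.5  0.6 -0.2] q [0.08 0.05 1.71 0.01 1.36 1.66] tilt [ 0.026  0.009 -1.   ]
turn -0.64 shift after turn [-10.   65.5 -78.4] before turn [ -9.2  65.5 -78.5] world [ 11.7  78.9 -64.5]
```

View pics/t10c.png

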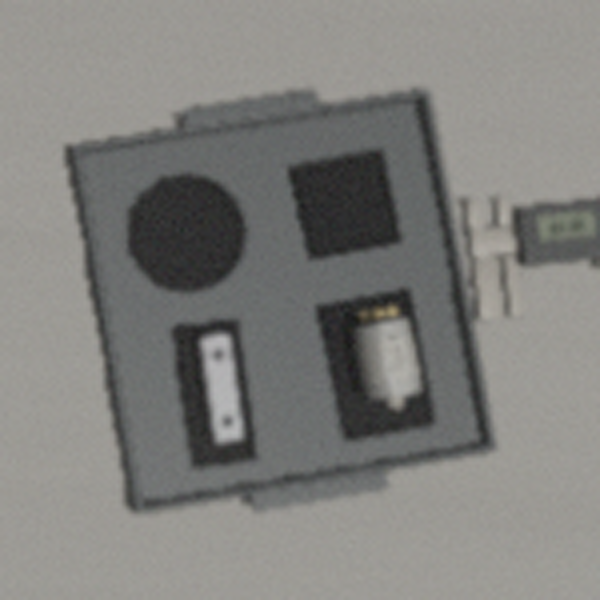

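Motor and short bar both sit aligned in their nests (bar crop (222,388), motor crop (390,358)). On to the coupling.

```bash
python3 -m creep '[-0.004,0.015,-0.036,0,-0.004,0.02,-0.036,0,0,0.01,0,0,0,0,0,0,0,0,0,0]'; python3 plan.py 565.5 175 50 -90
```

```text
time: 20.75
tool_pos: [566.8, 163.2, 62.8]
tool_rot: [[-0.999, 0.029, -0.021], [0.021, 0.008, -1.0], [-0.029, -1.0, -0.008]]
ft_force: [0.8, -0.4, 0.3]
opening: 60.1
t 20.75 pos [565.7 162.9 101.8] psi -91.19 open 60.1 F [ 0.8 -0.4  0.3] q [0.19 0.15 1.68 0.   1.28 1.78] tilt [ 0.029  0.008 -1.   ]
turn -1.19 shift after turn [  1.7  51.8 -11.7] before turn [  1.9  51.8 -11.7] world [ -0.2  12.1 -51.8]
```

```bash
python3 -m creep '[0.001,0.02,-0.0117,-1,0,0.02,0,0,0,0.01,0,0,0,0,0,0]'; python3 plan.py 565.5 175 10 -90
```

```text
time: 21.15
tool_pos: [571.0, 170.1, 16.3]
tool_rot: [[-0.999, 0.035, -0.009], [0.01, 0.007, -1.0], [-0.035, -0.999, -0.008]]
ft_force: [-0.1, 0.0, 0.5]
opening: 59.9
t 21.15 pos [569.6 169.8  55.2] psi -90.54 open 59.9 F [-0.1  0.   0.5] q [0.2  0.22 1.7  0.   1.19 1.78] tilt [ 0.035  0.007 -0.999]
turn -0.54 shift after turn [ 5.7 45.1 -4.9] before turn [ 5.7 45.1 -4.8] world [ -4.1   5.2 -45.2]
```

```bash
python3 -m creep '[0.0045,0.006,-0.005,-0.5,0,0,0,0]'; python3 plan.py 565.5 175 10 -90; python3 - <<'E'
from h import *
f=grab('scene'); u,v=proj(f,(565.5,175,35));u=int(u);v=int(v); cv2.imwrite('pics/s11.png',cv2.resize(f['color'][v-60:v+60,u-80:u+80],(640,480),interpolation=cv2.INTER_CUBIC))
E
```

```text
time: 21.35
tool_pos: [567.5, 174.3, 11.5]
tool_rot: [[-0.999, 0.036, -0.002], [0.002, 0.008, -1.0], [-0.036, -0.999, -0.008]]
ft_force: [-0.4, -0.5, -0.3]
opening: 60.3
t 21.35 pos [566.1 174.   50.5] psi -90.12 open 60.3 F [-0.4 -0.5 -0.3] q [ 0.21  0.22  1.71 -0.    1.18  1.78] tilt [ 0.036  0.008 -0.999]
turn -0.12 shift after turn [ 2.1 40.4 -0.7] before turn [ 2.1 40.4 -0.7] world [ -0.6   1.  -40.5]
```

View pics/s11.png

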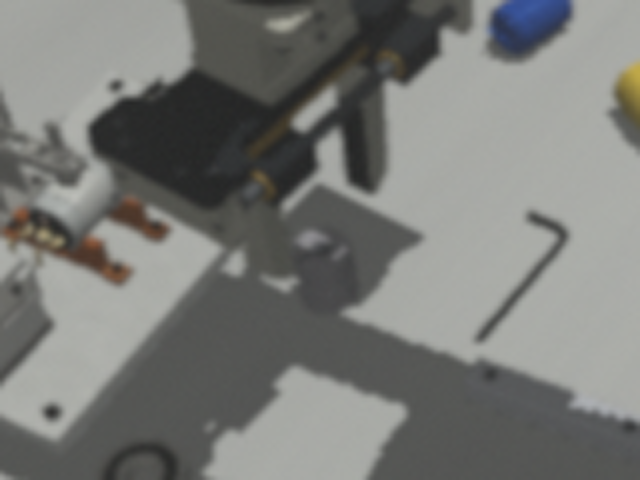

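```bash
python3 -m creep '[0.002,0.014,-0.0005,0,0,0.012,0,0,0.001,0.008,0,0,0,0,0,0]'; python3 plan.py 565.5 175 10 -90
```

```text
time: 21.8
tool_pos: [567.6, 175.4, -23.2]
tool_rot: [[-0.999, 0.04, -0.002], [0.002, 0.008, -1.0], [-0.04, -0.999, -0.008]]
ft_force: [-0.5, 0.2, -0.6]
opening: 60.1
t 21.8 pos [566.1 175.1  15.8] psi -90.1 open 60.1 F [-0.5  0.2 -0.6] q [ 0.21  0.26  1.73 -0.    1.11  1.79] tilt [ 0.04   0.008 -0.999]
turn -0.1 shift after turn [0.8 5.8 0.1] before turn [0.8 5.8 0.1] world [-0.6 -0.1 -5.8]
```

```bash
python3 -m creep '[0,0.004,0,0,0,0,0,0]'; python3 -m creep '[0,0,0,0,0,0,0,0,0,0,0,0,0,0,0,0,0,0,0,0]' 0.022; python3 plan.py 565.5 175 10 -90
```

```text
time: 22.0
tool_pos: [567.3, 175.4, -28.2]
tool_rot: [[-0.999, 0.039, -0.002], [0.002, 0.008, -1.0], [-0.039, -0.999, -0.008]]
ft_force: [-0.1, -0.8, 0.4]
opening: 60.2
time: 22.5
tool_pos: [568.4, 175.6, -27.0]
tool_rot: [[-0.999, 0.041, -0.002], [0.002, 0.008, -1.0], [-0.041, -0.999, -0.008]]
ft_force: [0.3, 0.0, -0.5]
opening: 29.4
t 22.5 pos [566.8 175.3  12. ] psi -90.09 open 29.4 F [ 0.3  0.  -0.5] q [ 0.21  0.27  1.73 -0.    1.1   1.79] tilt [ 0.041  0.008 -0.999]
turn -0.09 shift after turn [1.4 1.9 0.3] before turn [1.4 1.9 0.3] world [-1.3 -0.3 -2. ]
```

```bash
python3 -m creep '[0,0,0,0]'; python3 -m creep '[0,-0.02,0,0,0,-0.04,0,0,0,-0.04,0,0,0,0,0,0]'; python3 plan.py 577.5 -285.6 105 -80
```

```text
time: 22.6
tool_pos: [568.4, 175.6, -27.0]
tool_rot: [[-0.999, 0.041, -0.002], [0.002, 0.008, -1.0], [-0.041, -0.999, -0.008]]
ft_force: [-0.0, 0.5, -0.9]
opening: 29.3
time: 23.0
tool_pos: [561.8, 174.2, 73.7]
tool_rot: [[-0.999, 0.036, -0.002], [0.002, 0.007, -1.0], [-0.036, -0.999, -0.007]]
ft_force: [1.1, 0.4, -0.6]
opening: 29.4
t 23.0 pos [560.4 173.9 112.7] psi -90.1 open 29.4 F [ 1.1  0.4 -0.6] q [ 0.21  0.13  1.68 -0.    1.29  1.79] tilt [ 0.036  0.007 -0.999]
turn -10.1 shift after turn [ 63.1   5.  455.5] before turn [-17.7   5.  459.5] world [  17.1 -459.5   -7.7]
```

```bash
python3 -m creep '[0,0,0,-5,0,0,0,-5,0.0063,-0.001,0.0455,0,0.0063,-0.001,0.0455,0,0.0063,-0.001,0.0455,0,0.0063,-0.001,0.0455,0,0.0063,-0.001,0.0455,0,0.0063,-0.001,0.0455,0,0.0063,-0.001,0.0455,0,0.0063,-0.001,0.0455,0,0,0,0,0,0,0,0,0]'; python3 plan.py 577.5 -285.6 60 -80
```

```text
time: 24.2
tool_pos: [575.2, -204.7, 72.7]
tool_rot: [[-0.983, 0.033, 0.183], [-0.183, 0.01, -0.983], [-0.035, -0.999, -0.004]]
ft_force: [-0.1, 0.3, -0.8]
opening: 29.5
t 24.2 pos [ 573.9 -205.1  111.7] psi -79.45 open 29.5 F [-0.1  0.3 -0.8] q [-0.44  0.2   1.61  0.02  1.31  0.94] tilt [ 0.033  0.01  -0.999]
turn 0.55 shift after turn [12.2 51.  80.1] before turn [13. 51. 80.] world [  3.6 -80.5 -51.7]
```

```bash
python3 -m creep '[0.0055,0.01,0.039,0.5,0.0055,0.015,0.039,0,0,0.012,0,0,0,0,0,0,0,0,0,0]'; python3 plan.py 577.5 -285.6 20 -80
```

```text
time: 24.7
tool_pos: [580.1, -278.6, 31.7]
tool_rot: [[-0.983, 0.031, 0.179], [-0.179, 0.013, -0.984], [-0.033, -0.999, -0.007]]
ft_force: [0.8, -0.2, 0.2]
opening: 29.5
t 24.7 pos [ 578.8 -279.1   70.7] psi -79.66 open 29.5 F [ 0.8 -0.2  0.2] q [-0.55  0.33  1.53  0.03  1.26  0.84] tilt [ 0.031  0.013 -0.999]
turn 0.34 shift after turn [ 4.1 50.5  6.6] before turn [ 4.2 50.5  6.5] world [ -1.3  -6.5 -50.7]
```

```bash
python3 -m creep '[0.004,0.015,0.0065,0,0,0.015,0,0,0.001,0.01,0,0,0,0,0,0]'; python3 plan.py 577.5 -285.6 17 -80; python3 - <<'E'
from h import *
f=grab('scene'); cv2.imwrite('pics/s12.png',cv2.resize(f['color'][100:220,260:420],(800,600),interpolation=cv2.INTER_CUBIC))
E
```

```text
time: 25.1
tool_pos: [578.2, -282.0, -11.0]
tool_rot: [[-0.982, 0.032, 0.184], [-0.183, 0.013, -0.983], [-0.034, -0.999, -0.007]]
ft_force: [0.4, 0.3, 0.2]
opening: 29.7
t 25.1 pos [ 577.  -282.5   28. ] psi -79.41 open 29.7 F [0.4 0.3 0.2] q [-0.55  0.38  1.56  0.03  1.19  0.82] tilt [ 0.032  0.013 -0.999]
turn 0.59 shift after turn [ 0.4 11.   3.2] before turn [ 0.4 11.   3.2] world [  0.5  -3.1 -11. ]
```

View pics/s12.png

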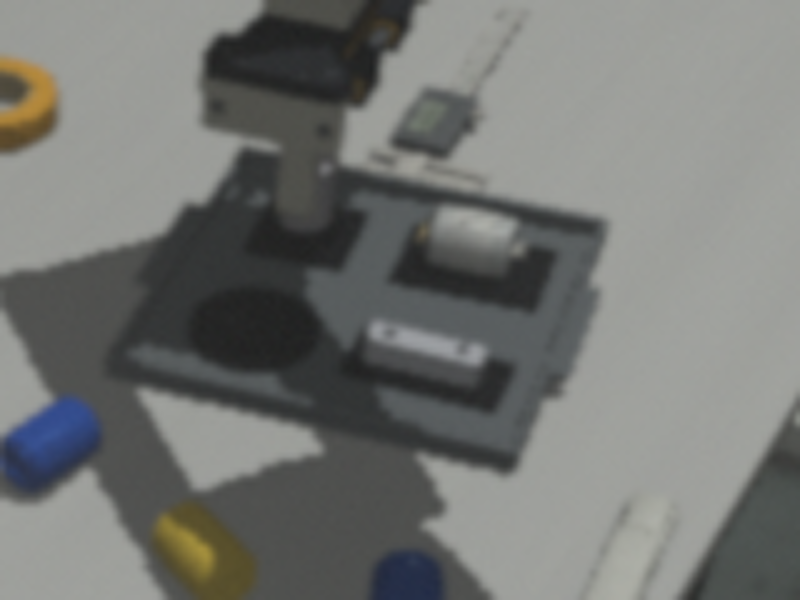

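The coupling hangs upright over the square nest (crop (305,210)). Lowering to about −22 reported.

```bash
python3 -m creep '[0,0.005,0.0035,0,0,0.003,0,0,0,0,0,0]'; python3 -m creep '[0,0.0015,0,0]';  python3 plan.py 577.5 -285.6 17 -80
```

```text
time: 25.45
tool_pos: [580.5, -286.1, -17.8]
tool_rot: [[-0.982, 0.034, 0.184], [-0.184, 0.012, -0.983], [-0.036, -0.999, -0.006]]
ft_force: [-0.1, 0.3, -0.9]
opening: 29.5
time: 25.55
tool_pos: [580.9, -286.5, -18.9]
tool_rot: [[-0.982, 0.035, 0.184], [-0.184, 0.012, -0.983], [-0.036, -0.999, -0.005]]
ft_force: [-0.2, 1.1, -1.1]
opening: 29.5
t 25.55 pos [ 579.6 -286.9   20.1] psi -79.41 open 29.5 F [-0.2  1.1 -1.1] q [-0.56  0.4   1.55  0.03  1.17  0.82] tilt [ 0.035  0.012 -0.999]
turn 0.59 shift after turn [ 1.9  3.1 -1.6] before turn [ 1.9  3.1 -1.7] world [-2.1  1.3 -3.1]
```

```bash
python3 -m creep '[0.002,0.002,-0.0015,0]'; python3 -m creep '[0,0.001,0,0]';python3 -m creep '[0,0.001,0,0]'; python3 -m creep '[0,0,0,0]'
```

```text
time: 25.65
tool_pos: [579.2, -285.6, -20.6]
tool_rot: [[-0.982, 0.036, 0.184], [-0.183, 0.011, -0.983], [-0.037, -0.999, -0.004]]
ft_force: [0.7, -0.6, -1.5]
opening: 29.4
time: 25.75
tool_pos: [579.0, -285.5, -21.7]
tool_rot: [[-0.982, 0.035, 0.184], [-0.183, 0.011, -0.983], [-0.037, -0.999, -0.004]]
ft_force: [-0.2, 0.8, -1.1]
opening: 29.6
time: 25.85
tool_pos: [579.1, -285.6, -22.1]
tool_rot: [[-0.982, 0.036, 0.184], [-0.183, 0.011, -0.983], [-0.037, -0.999, -0.004]]
ft_force: [-4.3, 1.6, 10.1]
opening: 29.2
time: 25.95
tool_pos: [579.3, -285.7, -21.9]
tool_rot: [[-0.982, 0.036, 0.184], [-0.183, 0.011, -0.983], [-0.037, -0.999, -0.004]]
ft_force: [0.1, 0.1, -1.0]
opening: 29.5
```

```bash
python3 -m creep '[0,0,0,0,0,0,0,0,0,0,0,0]' 0.042; python3 -m creep '[0,-0.01,0,0,0,-0.03,0,0,0,-0.04,0,0,0,-0.03,0,0]'; python3 plan.py 565.4 311.3 110 -90
```

```text
time: 26.25
tool_pos: [579.7, -285.9, -21.4]
tool_rot: [[-0.982, 0.037, 0.184], [-0.183, 0.01, -0.983], [-0.038, -0.999, -0.003]]
ft_force: [0.7, -0.6, -0.5]
opening: 41.8
time: 26.65
tool_pos: [571.4, -284.4, 86.6]
tool_rot: [[-0.983, 0.027, 0.184], [-0.183, 0.016, -0.983], [-0.03, -1.0, -0.011]]
ft_force: [0.6, 0.4, 0.0]
opening: 42.2
t 26.65 pos [ 570.3 -285.   125.6] psi -79.41 open 42.2 F [0.6 0.4 0. ] q [-0.56  0.27  1.5   0.03  1.36  0.82] tilt [ 0.027  0.016 -1.   ]
turn 10.59 shift after turn [   5.6   25.3 -596. ] before turn [-104.1   25.3 -586.8] world [ -4.9 596.3 -15.6]
```

```bash
python3 -m creep '[0,0,0,5.3,0,0,0,5.3,0.0002,0,-0.045,0,0.0002,0,-0.045,0,0.0002,0,-0.045,0,0.0002,0,-0.045,0,0.0002,0,-0.045,0,0.0002,0,-0.045,0,0.0002,0,-0.045,0,0.0002,0,-0.045,0,0.0002,0,-0.045,0,0.0002,0,-0.045,0,0.0002,0,-0.045,0,0,0,0,0,0,0,0,0]' 0.07; python3 plan.py 565.4 311.3 80 -90;python3 - <<'E'
from h import *
f=grab('top','t13.png'); cv2.imwrite('pics/t13c.png',cv2.resize(f['color'][120:270,330:480],(600,600),interpolation=cv2.INTER_CUBIC))
E
```

```text
time: 28.15
tool_pos: [581.5, 224.9, 115.0]
tool_rot: [[-0.998, 0.056, -0.012], [0.012, 0.008, -1.0], [-0.056, -0.998, -0.008]]
ft_force: [0.4, -1.0, 0.0]
opening: 69.7
t 28.15 pos [579.3 224.6 154. ] psi -90.66 open 69.7 F [ 0.4 -1.   0. ] q [ 0.29  0.17  1.56 -0.01  1.35  1.88] tilt [ 0.056  0.008 -0.998]
turn -0.66 shift after turn [ 18.1  73.8 -86.1] before turn [ 19.1  73.8 -85.9] world [-13.9  86.7 -74. ]
```

View pics/t13c.png

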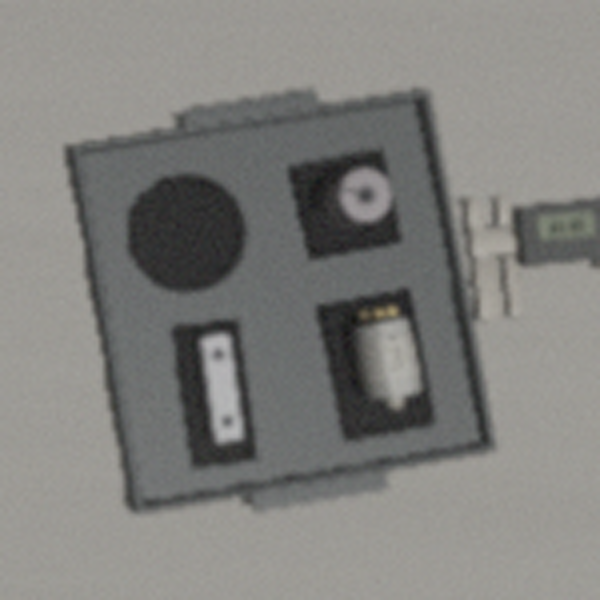

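The coupling stands upright in the square nest (top at crop (365,194); the shift is parallax). Now the bearing.

```bash
python3 -m creep '[0.008,0.02,-0.04,0,0.009,0.02,-0.04,0,0,0.02,0,0,0,0,0,0,0,0,0,0]'; python3 plan.py 565.4 311.3 30 -90
```

```text
time: 28.7
tool_pos: [573.1, 300.3, 57.1]
tool_rot: [[-0.998, 0.061, -0.022], [0.023, 0.008, -1.0], [-0.06, -0.998, -0.009]]
ft_force: [1.1, 0.2, -0.3]
opening: 69.9
t 28.7 pos [570.7 300.   96. ] psi -91.26 open 69.9 F [ 1.1  0.2 -0.3] q [ 0.41  0.28  1.55 -0.02  1.26  2.01] tilt [ 0.061  0.008 -0.998]
turn -1.26 shift after turn [  9.3  65.6 -10.8] before turn [  9.5  65.6 -10.6] world [ -5.3  11.3 -66. ]
```

```bash
python3 -m creep '[0.006,0.02,-0.0108,-1.2,0.003,0.02,0,0,0,0.012,0,0,0,0,0,0,0,0,0,0]'; python3 plan.py 565.4 311.3 6 -90
```

```text
time: 29.2
tool_pos: [574.1, 307.0, 11.2]
tool_rot: [[-0.998, 0.069, -0.009], [0.009, 0.01, -1.0], [-0.069, -0.998, -0.01]]
ft_force: [0.5, -0.3, 0.9]
opening: 70.0
t 29.2 pos [571.4 306.6  50.1] psi -90.5 open 70.0 F [ 0.5 -0.3  0.9] q [ 0.42  0.33  1.58 -0.02  1.17  2.01] tilt [ 0.069  0.01  -0.998]
turn -0.5 shift after turn [ 9.  43.6 -4.3] before turn [ 9.1 43.6 -4.2] world [ -6.    4.7 -44.1]
```

```bash
python3 -m creep '[0.009,0.012,-0.0043,-0.5,0,0.01,0,0,0,0,0,0]'; python3 plan.py 565.4 311.3 6 -90; python3 - <<'E'
from h import *
f=grab('scene'); u,v=proj(f,(565.5,311,12));u=int(u);v=int(v); cv2.imwrite('pics/s14.png',cv2.resize(f['color'][v-60:v+60,u-80:u+80],(640,480),interpolation=cv2.INTER_CUBIC))
E
```

```text
time: 29.5
tool_pos: [568.2, 312.0, -10.0]
tool_rot: [[-0.997, 0.073, -0.0], [0.001, 0.011, -1.0], [-0.073, -0.997, -0.011]]
ft_force: [-0.2, -0.5, 0.3]
opening: 69.9
t 29.5 pos [565.4 311.6  28.9] psi -90.02 open 69.9 F [-0.2 -0.5  0.3] q [ 0.44  0.35  1.6  -0.02  1.13  2.02] tilt [ 0.073  0.011 -0.997]
turn -0.02 shift after turn [ 1.7 22.8  0.5] before turn [ 1.7 22.8  0.5] world [  0.   -0.3 -22.9]
```

View pics/s14.png

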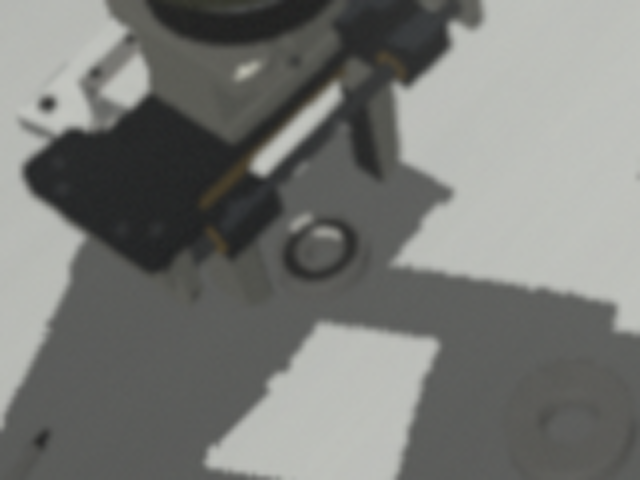

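```bash
python3 -m creep '[0.002,0.01,0,0,0.001,0.009,0,0,0,0,0,0]'; python3 plan.py 565.4 311.3 6 -90
```

```text
time: 29.85
tool_pos: [566.9, 312.8, -29.8]
tool_rot: [[-0.997, 0.074, 0.0], [0.001, 0.012, -1.0], [-0.074, -0.997, -0.012]]
ft_force: [-0.6, -0.6, 0.4]
opening: 70.2
t 29.85 pos [564.  312.3   9.1] psi -90.0 open 70.2 F [-0.6 -0.6  0.4] q [ 0.44  0.37  1.61 -0.02  1.09  2.02] tilt [ 0.074  0.012 -0.997]
turn 0.0 shift after turn [-1.2  3.2  1.1] before turn [-1.2  3.2  1.1] world [ 1.4 -1.  -3.1]
```

```bash
python3 -m creep '[0,0.003,0,0]'; python3 -m creep '[0,0.001,0,0,0,0,0,0]'; python3 -m creep '[0,0,0,0,0,0,0,0,0,0,0,0,0,0,0,0,0,0,0,0]' 0.034; python3 plan.py 565.4 311.3 6 -90
```

```text
time: 29.95
tool_pos: [567.3, 312.9, -32.9]
tool_rot: [[-0.997, 0.074, 0.0], [0.001, 0.012, -1.0], [-0.074, -0.997, -0.012]]
ft_force: [1.0, -0.3, -0.3]
opening: 69.8
time: 30.15
tool_pos: [567.0, 312.7, -34.6]
tool_rot: [[-0.997, 0.073, -0.0], [0.001, 0.012, -1.0], [-0.073, -0.997, -0.012]]
ft_force: [-0.2, -0.2, 0.8]
opening: 70.4
time: 30.65
tool_pos: [567.8, 313.0, -33.6]
tool_rot: [[-0.997, 0.074, -0.0], [0.001, 0.012, -1.0], [-0.074, -0.997, -0.012]]
ft_force: [-1.1, 0.3, -0.6]
opening: 40.7
t 30.65 pos [564.9 312.6   5.3] psi -90.01 open 40.7 F [-1.1  0.3 -0.6] q [ 0.44  0.38  1.61 -0.02  1.08  2.02] tilt [ 0.074  0.012 -0.997]
turn -0.01 shift after turn [-0.5 -0.7  1.2] before turn [-0.5 -0.7  1.2] world [ 0.5 -1.3  0.7]
```

```bash
python3 -m creep '[0,-0.015,0,0,0,-0.03,0,0,0,-0.04,0,0,0,-0.02,0,0,0,0,0,0]'; python3 plan.py 559.4 -192.3 105 -80
```

```text
time: 31.15
tool_pos: [558.5, 311.2, 77.1]
tool_rot: [[-0.997, 0.072, -0.0], [0.001, 0.011, -1.0], [-0.072, -0.997, -0.011]]
ft_force: [0.6, 0.5, -0.5]
opening: 40.7
t 31.15 pos [555.6 310.8 116. ] psi -90.0 open 40.7 F [ 0.6  0.5 -0.5] q [ 0.44  0.23  1.57 -0.02  1.27  2.02] tilt [ 0.072  0.011 -0.997]
turn -10.0 shift after turn [ 84.1   5.5 496.1] before turn [ -3.4   5.5 503.2] world [   3.8 -503.1  -11. ]
```

```bash
python3 -m creep '[0,0,0,-5,0,0,0,-5,0.0079,-0.001,0.047,0,0.0079,-0.001,0.047,0,0.0079,-0.001,0.047,0,0.0079,-0.001,0.047,0,0.0079,-0.001,0.047,0,0.0079,-0.001,0.047,0,0.0079,-0.001,0.047,0,0.0079,-0.001,0.047,0,0.0079,-0.001,0.047,0,0,0,0,0,0,0,0,0]'; python3 plan.py 559.4 -192.3 60 -80
```

```text
time: 32.45
tool_pos: [560.0, -132.2, 74.2]
tool_rot: [[-0.981, 0.068, 0.183], [-0.183, 0.014, -0.983], [-0.07, -0.998, -0.001]]
ft_force: [-0.7, 0.0, -0.5]
opening: 40.5
t 32.45 pos [ 557.3 -132.7  113.1] psi -79.43 open 40.5 F [-0.7  0.  -0.5] q [-0.35  0.07  1.75  0.04  1.26  1.03] tilt [ 0.068  0.014 -0.998]
turn 0.57 shift after turn [12.  52.3 59.1] before turn [12.6 52.3 59. ] world [  2.1 -59.6 -53.1]
```

```bash
python3 -m creep '[0.005,0.015,0.028,0.5,0.005,0.015,0.028,0,0,0.012,0,0,0,0,0,0,0,0,0,0]'; python3 plan.py 559.4 -192.3 25 -80
```

```text
time: 32.95
tool_pos: [563.1, -183.6, 28.5]
tool_rot: [[-0.981, 0.067, 0.18], [-0.179, 0.016, -0.984], [-0.069, -0.998, -0.004]]
ft_force: [0.5, 0.2, 0.6]
opening: 40.5
t 32.95 pos [ 560.5 -184.2   67.4] psi -79.66 open 40.5 F [0.5 0.2 0.6] q [-0.43  0.17  1.73  0.05  1.19  0.94] tilt [ 0.067  0.016 -0.998]
turn 0.34 shift after turn [ 5.4 42.1  8. ] before turn [ 5.5 42.1  7.9] world [ -1.1  -8.1 -42.4]
```

```bash
python3 -m creep '[0.005,0.014,0.008,0,0.002,0.014,0,0,0,0.008,0,0,0,0,0,0,0,0,0,0]'; python3 plan.py 559.4 -192.3 12 -80; python3 - <<'E'
from h import *
f=grab('scene'); cv2.imwrite('pics/s15.png',cv2.resize(f['color'][100:220,260:420],(800,600),interpolation=cv2.INTER_CUBIC))
E
```

```text
time: 33.45
tool_pos: [560.4, -189.5, -10.4]
tool_rot: [[-0.981, 0.067, 0.183], [-0.183, 0.017, -0.983], [-0.069, -0.998, -0.004]]
ft_force: [-0.6, -0.2, -0.5]
opening: 40.8
t 33.45 pos [ 557.8 -190.1   28.5] psi -79.43 open 40.8 F [-0.6 -0.2 -0.5] q [-0.44  0.22  1.75  0.05  1.12  0.92] tilt [ 0.067  0.017 -0.998]
turn 0.57 shift after turn [-0.  16.5  2.5] before turn [-0.  16.5  2.5] world [  1.6  -2.2 -16.5]
```

View pics/s15.png

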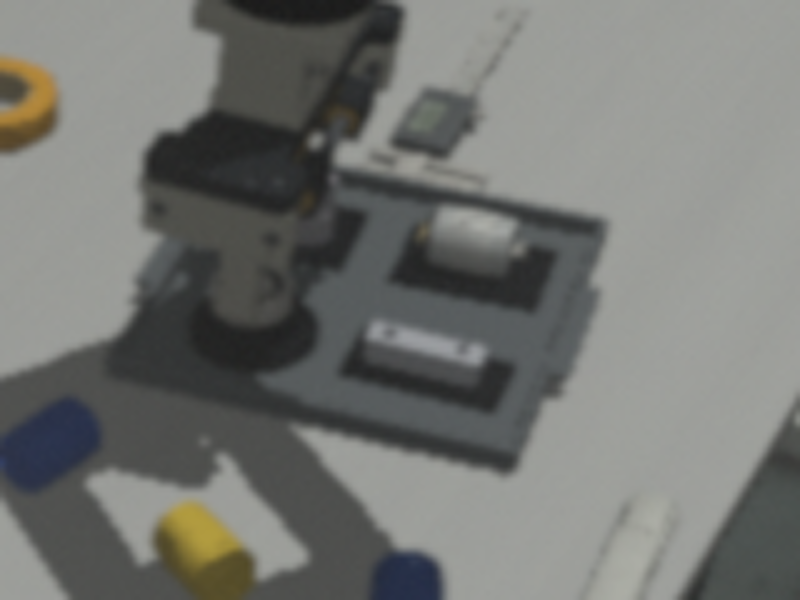

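```bash
python3 -m creep '[0,0.008,0.0025,0,0,0.004,0,0,0,0,0,0]'; python3 -m creep '[0,0.001,0,0]'; python3 plan.py 559.4 -192.3 10.4 -80
```

```text
time: 33.8
tool_pos: [562.7, -192.4, -22.2]
tool_rot: [[-0.981, 0.069, 0.183], [-0.183, 0.016, -0.983], [-0.071, -0.997, -0.003]]
ft_force: [0.9, 0.9, -1.1]
opening: 40.6
time: 33.9
tool_pos: [563.0, -192.5, -23.1]
tool_rot: [[-0.981, 0.069, 0.183], [-0.183, 0.016, -0.983], [-0.071, -0.997, -0.003]]
ft_force: [-0.6, -0.5, -0.4]
opening: 40.6
t 33.9 pos [ 560.3 -193.1   15.8] psi -79.43 open 40.6 F [-0.6 -0.5 -0.4] q [-0.45  0.24  1.75  0.05  1.09  0.92] tilt [ 0.069  0.016 -0.997]
turn 0.57 shift after turn [ 1.1  5.3 -0.9] before turn [ 1.1  5.3 -0.9] world [-0.9  0.8 -5.4]
```

```bash
python3 -m creep '[0.001,0.003,-0.001,0]'; python3 -m creep '[0,0.0015,0,0]';python3 -m creep '[0,0.001,0,0]'; python3 -m creep '[0,0,0,0]'; python3 plan.py 559.4 -192.3 10.4 -80
```

```text
time: 34.0
tool_pos: [562.5, -191.9, -25.8]
tool_rot: [[-0.981, 0.07, 0.183], [-0.183, 0.016, -0.983], [-0.072, -0.997, -0.002]]
ft_force: [0.6, 0.5, -0.5]
opening: 41.0
time: 34.1
tool_pos: [562.3, -191.7, -27.7]
tool_rot: [[-0.981, 0.07, 0.183], [-0.183, 0.016, -0.983], [-0.071, -0.997, -0.003]]
ft_force: [-0.1, 0.1, -0.8]
opening: 40.6
time: 34.2
tool_pos: [562.4, -191.7, -28.6]
tool_rot: [[-0.981, 0.07, 0.183], [-0.183, 0.016, -0.983], [-0.071, -0.997, -0.003]]
ft_force: [-2.9, -0.2, 9.2]
opening: 40.6
time: 34.3
tool_pos: [562.5, -191.7, -28.5]
tool_rot: [[-0.981, 0.07, 0.183], [-0.183, 0.016, -0.983], [-0.072, -0.997, -0.002]]
ft_force: [-1.2, 0.8, 0.1]
opening: 40.8
t 34.3 pos [ 559.8 -192.3   10.4] psi -79.43 open 40.8 F [-1.2  0.8  0.1] q [-0.45  0.25  1.76  0.05  1.08  0.92] tilt [ 0.07   0.016 -0.997]
turn 0.57 shift after turn [ 0.4 -0.  -0.1] before turn [ 0.4 -0.  -0.1] world [-0.4  0.  -0. ]
```

Contact is exactly where expected. Release, then retreat clear of the view.

```bash
python3 -m creep '[0,0,0,0,0,0,0,0,0,0,0,0]' 0.052; python3 -m creep '[0,-0.01,0,0,0,-0.03,0,0,0,-0.04,0,0,0,-0.03,0,0]'; python3 -m creep '[0,0,-0.04,0,0,0,-0.045,0,0,0,-0.045,0,0,0,-0.045,0,0,0,-0.045,0,0,0,-0.045,0,0,0,0,0,0,0,0,0,0,0,0,0]'; python3 - <<'E'
from h import *
f=grab('top','t16.png'); cv2.imwrite('pics/t16c.png',cv2.resize(f['color'][120:270,330:480],(600,600),interpolation=cv2.INTER_CUBIC))
f=grab('scene'); cv2.imwrite('pics/s16.png',cv2.resize(f['color'][100:220,260:420],(800,600),interpolation=cv2.INTER_CUBIC))
E
```

```text
time: 34.6
tool_pos: [562.9, -191.8, -28.2]
tool_rot: [[-0.981, 0.071, 0.183], [-0.183, 0.015, -0.983], [-0.072, -0.997, -0.002]]
ft_force: [-0.8, 0.1, 0.7]
opening: 51.7
time: 35.0
tool_pos: [550.5, -191.4, 80.3]
tool_rot: [[-0.981, 0.061, 0.183], [-0.183, 0.02, -0.983], [-0.063, -0.998, -0.009]]
ft_force: [0.6, -1.4, 0.4]
opening: 52.0
time: 35.9
tool_pos: [507.9, 74.4, 98.1]
tool_rot: [[-0.98, 0.084, 0.181], [-0.18, 0.014, -0.983], [-0.085, -0.996, 0.001]]
ft_force: [0.6, -0.6, 0.1]
opening: 51.9
```

View pics/t16c.png

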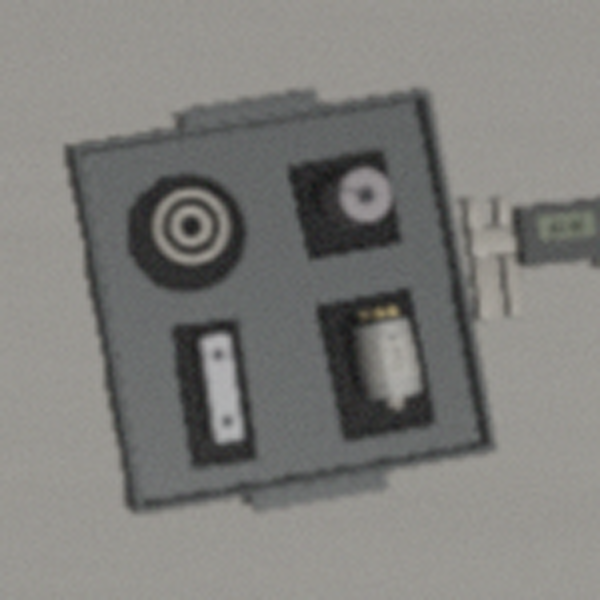

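View pics/s16.png

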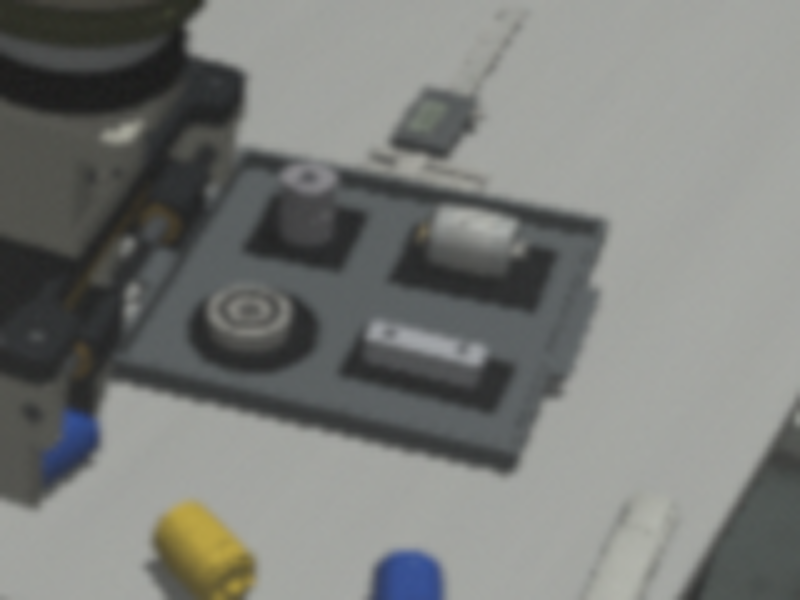

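View pics/t16.png

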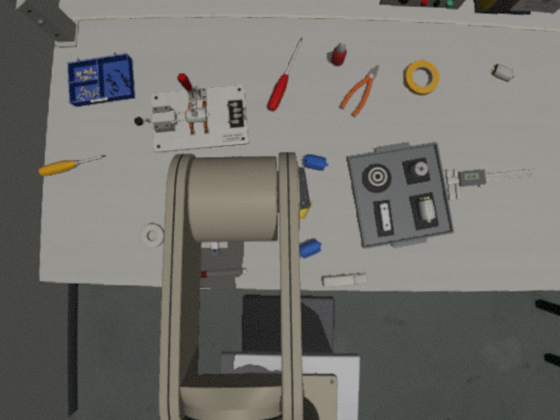

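All four parts are in their nests and the ring is unmoved at (152,236). Numeric check:

```bash
python3 - <<'E'
from h import *
f=grab('top')
for n,(x,y),h,t in (('bearing',(189,226),17,(559.4,-192.3)),('coupling',(365,194),40,(576.7,-285.6)),('bar',(222,388),21,(467,-209)),('motor',(390,358),33,(484.9,-303.7))):
    p=onplane(f,330+x/4-.4,120+y/4-.4,h); print(n,p.round(1),'err',(p[:2]-t).round(1))
f=grab('scene'); 
print('long',proj(f,(421.7,178.4,16)),'ring',proj(f,(416.9,318.7,16)))
cv2.imwrite('pics/s17.png',f['color'])
for n,(x,y) in dict(coup=(308,180),bear=(250,300),bar=(425,335),motor=(475,225)).items(): print(n,dep(f,260+x/5,100+y/5).round(0))
E
```

```text
bearing [ 561.2 -191.7   17. ] err [1.8 0.6]
coupling [ 578.7 -286.6   40. ] err [ 2. -1.]
bar [ 469.2 -210.2   21. ] err [ 2.2 -1.2]
motor [ 487.4 -303.    33. ] err [2.5 0.7]
long (np.float64(277.59445671087457), np.float64(283.4685818144326)) ring (np.float64(234.58315152088124), np.float64(343.0393889004948))
coup [ 575. -280.   37.]
bear [ 563. -197.   14.]
bar [ 471. -213.   17.]
motor [ 483. -296.   31.]
```

View pics/s17.png

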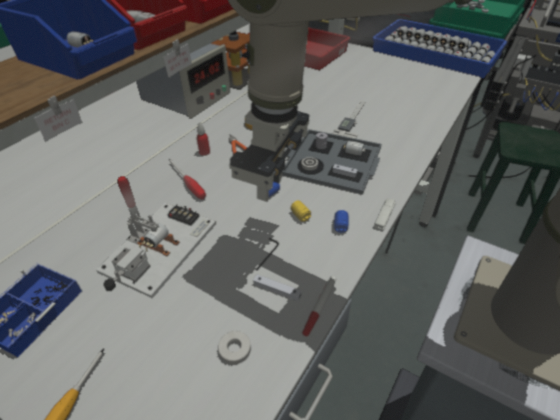

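The long bar (277,285) and ring (235,347) match where they started. The arm is clear at about z=137 and touching nothing. Handing in.

```bash
python3 -c "
from rig import env
print(env.finish_job(), env.state()['time'])"
```

```text
the job is handed in; nothing more can be done
the job is handed in; nothing more can be done
```

The motor, short bar, coupling and bearing are each lying released in their own nests. The job was handed in at about 36 s of the 104 s allowed, and no verdict was reported.

**Placing:** In the last top view the four centres were 2–3 mm from the nest centres, against a limit of 12 mm. Depth readings put every part on its nest floor. The coupling and bearing stood upright, and the motor and bar lay along their nests. I judged those angles by eye from the pictures.

**Left alone:** The ring and the long bar appear where they started, to within a few pixels. The arm was clear of everything at hand-in.

**What went wrong on the way:**
- **Tool height:** The reported tool height was about 39 mm lower than the real fingertips, so the first motor grasp closed above the part. I corrected this from the camera and by touch. My first estimate from the camera was 47 mm, which turned out to be too large.
- **Motor release:** Because of that, the fingertips were low when I let go of the motor and probably caught the nest's rim, at about 21 N sideways. Setting the motor down also peaked at roughly 37 N. The motor's position was still good when I checked it afterwards.
- **Tool tilt:** The tool's reported tilt crept up to about 0.08 rad by the end. It had no visible effect on the parts.

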